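Snap the bearing cap into a banding wheel

ROBOT

A 6-joint arm with a two-finger parallel gripper is mounted at the origin on the work surface. World frame = base frame: x ahead of the robot, y to its left, z up, the work surface at z = 0. Lengths are in m, angles in rad, forces in N, time in s.
With the tool pointing down it reaches from about 0.35 to 0.875 m from the base axis. Payload 4.2 kg.
Tool frame: the origin (TCP) lies between the finger pads; the fingertips stand 19 mm ahead of it and the grasp point (between the pads) is the TCP; y points along the fingers, x is the direction in which the jaws open and shut, and the axes are right-handed (so a half turn about y gives the same grasp; the last joint's range is limited). The gripper opens to 87 mm and grips with 3 to 60 N. Pads are 19 mm wide; open, the fingers measure 117 mm over their backs; the gripper's body (75 mm by 190 mm) begins 51 mm behind the grasp point.
Start: joints at [-1.045, 0.385, 0.008, 0, -1.194, -0.259], TCP at [0.165, -0.603, 0.242] pointing down, gripper open.
Joint ranges: [-3.14, 3.14], [-1.21, 2.06], [-1.07, 1.41], [-3.16, 2.05], [-2.99, -0.16], [-3.1, 3.1]. Speed limits (rad/s): [2.79, 2.79, 3.14, 3.14, 3.14, 3.14].

INTERFACE

Orientations are given as a unit quaternion [x, y, z, w].
In Python, from station import robot, vision gives the robot as it stands.
- The arm moves only by the tool arm_command, never from a script. Its argument "rows" is one flat list of numbers, 7 for each row, row after row: the shift along the tool's x, y, z in mm, then the turn, a rotation vector about the tool's x, y, z in rad, then the closure, from 0 (fully open) to 1 (shut). A call has 1 to 20 rows; each row shifts and turns the commanded pose from where the row before left it, along the tool's axes as they then stand; what a row does not reach is not made up. A row lasts 1/12 s, in which the tool goes at most 41.7 mm and 7.16 degrees, less where a joint would pass 70% of its speed; a pose out of reach is approached as far as the arm can. A call is refused whole if a number of a shift passes 41.7 or a number of a turn 0.125, either way. A call with a gripper value outside its range is refused whole. The fingers move at their own pace and stop on an object; "squeeze" is the grip in N (left out, the last holds). Time passes only in rows, so rows that do not move let the fingers close. It gives the time, the measured TCP pose, the force and the opening at its end, in the units of the state.
- robot.observe(): the state, without advancing time (a new reading comes with each control period).
- vision.get_image(name): name is "side" or "top" or "wrist"; returns a dict with "pixels" (384x512x3 uint8, red, green, blue), "z_map" (384x512 float32, m along the optical axis (not along the pixel's ray), 0 where there is no reading), "fx", "fy", "cx", "cy" (pixels), "world_from_camera" (4x4, takes a point from camera to world coordinates). Camera axes: x right, y up, looking along -z (the intrinsics and any distortion apply to the point x, -y, -z); pixel columns grow to the right and rows downward; lengths in m; the calibration is good to about 2 mm. A picture is of the moment at which its call begins.
- robot.job_done(): hands the job in, once; it reports no verdict.
The state is a dict: "t": time; "joint_pos": joint angles; "joint_velocities": joint speeds; "tau": joint torques, N m; "tcp_pos": TCP position; "tcp_rot": TCP orientation; "wrist_force": force on the tool from outside, world axes, zero at the start; "torque": the same for the moment, N m; "grip_width": finger opening in m.
Only numpy, scipy, OpenCV 4.12 (cv2) and the standard library are available. Lean on these libraries where they do the work, as an engineer would, in place of code of your own. Each camera call takes 0.05 s, during which the arm holds its last target.

TASK

Put the grey bearing cap, narrow end down, into the open hub of the banding-wheel pedestal and let go of it; then take the wooden pusher and press the cap slowly straight down, with the pusher and not with the fingers, until it has snapped in and bottomed on the bearing inside, and hold it down there with between 12 and 30 newtons for half a second. More than 30 newtons from the pusher would crack the cap. Stand the pusher upright on the table again, clear of the pedestal, and leave the other things where they are.

Things in the scene. Friction and masses are not known exactly. Their poses are not given: they have to be found in the camera images.
- cap: the bearing cap: round grey plastic, 60 g, standing narrow end down on the table. Origin: centre of its underside, z up along its axis; yaw does not matter. Heights above the origin: plug 28 mm diameter up to 7.5 mm, snap rib 36 mm diameter 7.5 to 10.5 mm, neck 30 mm diameter up to 33 mm, flange 56 mm diameter from 33 to 46 mm (grip here), with a dish in its top.
- cap_dish (a point): centre of the floor of the dish in the cap's top, 41 mm above the cap's origin: the place to press. The floor is flat, 40 mm diameter, inside a rim 5 mm high.
- pusher: the pusher: a turned pale wood tamper, about 120 g, 105 mm tall, standing on its flat foot. Origin: centre of the foot's underside, z up along its axis. Foot 32 mm diameter, 14 mm high; straight stem 24 mm diameter from 20 to 88 mm (grip here); knob 29 mm diameter above. The foot fits in the cap's dish with 4 mm play all round.
- hub: the pedestal of a pottery banding wheel, its wheel head taken off: grey painted metal, fixed. Origin on its axis at table height, z up. Foot 150 mm diameter sloping up from 10 to 22 mm high; hub 76 mm diameter, 60 mm high, with an open round bore in the top. Four sprung steel balls stand out into the bore 14 mm below its mouth.
- hub_mouth (a point): centre of the bore's mouth, on the hub's top face. Bore 39 mm diameter, 3 mm chamfer. Just set in, the cap rests with its rib on the balls, origin 15 to 16 mm below this point. Pushed with 7 to 12 N the rib snaps past them, 25 mm down; the cap then bottoms hard on the bearing in the bore, 26.5 to 32.5 mm below this point, different each time: feel for it. The flange never meets the hub.
- bowl: a bystander, to be left alone: a small unglazed terracotta bowl, 110 mm across, 50 mm high. Origin at the centre of its underside.
- mug: a bystander, to be left alone: a white mug, 76 mm across plus its handle, 85 mm high. Origin at the centre of its underside.
- stamp: a bystander, to be left alone: a small turned wooden clay stamp, 40 mm across, 50 mm high; not the pusher, which is twice as tall. Origin at the centre of its underside.
- pot_lid: a bystander, to be left alone: a blue glazed pot lid with a knob, 88 mm across, 34 mm high; not the cap. Origin at the centre of its underside.
- spanner: a bystander, to be left alone: a steel spanner 160 mm long lying flat. Origin at the middle of its underside.
- jar: a bystander, to be left alone: a glass jar with a steel lid, 68 mm across, 85 mm high. Origin at the centre of its underside.
- brush: a bystander, to be left alone: a brush 200 mm long lying flat. Origin at the middle of its underside.
Things that resemble listed ones, but are neither listed nor needed, are in the scene too. Leave any green or orange look-alike of the cap alone.

How it is judged:
On the way, in this order (a step that is already met when the one before it is completed fails the run):
1. the cap sits upright in the hub's mouth, let go and not yet pressed in (horizontal distance between cap and hub_mouth below 0.004 m and z of cap in the frame of hub between 0.0395 and 0.049 m and angle between cap's own z axis and vertical below 0.12 rad and contact force between the fingers and cap below 0.2 N), for 0.2 s.
2. the cap is snapped in and the pusher holds it down with 12 to 30 N for half a second (z of cap in the frame of hub below 0.0345 m and horizontal distance between cap and hub_mouth below 0.003 m and angle between cap's own z axis and vertical below 0.05 rad and contact force between pusher and cap above 12 N), for 0.5 s.
At the end, for the whole second after the job is handed in: The cap is home in the hub: snapped past the balls with its underside at least 25.5 mm below the hub's top face, centred within 3 mm, level within 0.05 rad; the pusher is let go and stands upright (within 0.1 rad) on the table with its axis more than 95 mm from the pedestal's axis; both are at rest (z of cap in the frame of hub below 0.0345 m and horizontal distance between cap and hub_mouth below 0.003 m and angle between cap's own z axis and vertical below 0.05 rad and linear speed of each of cap, pusher below 0.02 m/s and angle between pusher's own z axis and vertical below 0.1 rad and height (world z) of pusher below 0.006 m and horizontal distance between pusher and hub above 0.095 m); the robot touches nothing.
It fails at once if the pusher pressed on the cap with more than 30 N (contact force between pusher and cap above 30 N).
It fails at once if the cap was pressed in with the fingers or the arm instead of the pusher (contact force between any of the fingers, the arm and cap above 2 N and horizontal distance between cap and hub_mouth below 0.01 m and z of cap in the frame of hub below 0.039 m).
It fails at once if a bystander (bowl, mug, stamp, pot lid, spanner, jar or brush) was moved by more than 30 mm (distance of any of bowl, mug, stamp, pot_lid, spanner, jar, brush from where it was at the start of the episode above 0.03 m).
It also fails if it takes over 72 s, if anything falls off the work surface, if the arm or the gripper's body presses on something with over 40 N, if the wrist force passes 120 N, or if a joint passes its speed limit or range.

## Working session

There is one attempt and no reset: what is moved stays moved. The work goes in short steps, Python scripts to look and compute and a tool call to move; the robot and the scene stay as the last step left them, time stands still between calls to the robot, and variables do not carry over. Pictures are saved under pics/ and viewed, and the job is handed in when it is done.

Besides the shell and the picture viewer there is one more tool, called after "Emit:" as a command line: name --argument value ..., lists and objects as JSON in quotes. arm_command: Moves the arm, as the interface text tells. Its arguments: {"type":"object","properties":{"rows":{"type":"array"},"squeeze":{"type":"number"}},"required":["rows"]}

```bash
ls; mkdir -p pics; python3 - <<'E'
from station import robot, vision
import cv2,numpy as np
print(robot.observe())
for n in ["side","top","wrist"]:
    d=vision.get_image(n)
    np.savez(f"{n}0.npz",**d)
    cv2.imwrite(f"pics/{n}0.png",cv2.resize(d["pixels"][:,:,::-1],(800,600)))
    print(n,d["fx"],d["fy"],d["cx"],d["cy"],[k for k in d]);print(np.round(d["world_from_camera"],4).tolist(),(d["z_map"]==0).mean())
E
```

```text
pics
{'t': 0.0, 'joint_pos': array([-1.04537373e+00,  3.85542696e-01,  6.67337226e-03, -5.46571514e-04,
       -1.19399132e+00, -2.58605730e-01]), 'joint_velocities': array([-0.00044153, -0.00146047, -0.00149026,  0.00091304,  0.00168332,
        0.00150066]), 'tau': array([ 1.44956789e-04, -3.90666568e+01,  1.87408412e+01,  4.22000349e+00,
        1.09541128e-02, -2.11740803e-04]), 'tcp_pos': array([ 0.1646841 , -0.60234638,  0.24047947]), 'tcp_rot': array([ 0.42850179,  0.56246575, -0.56157444, -0.42971229]), 'wrist_force': array([-0.21951319,  0.1930513 ,  0.13244671]), 'torque': array([-0.00658126,  0.00468358,  0.00193472]), 'grip_width': 0.08696663928744927}
side 445.27181382093096 445.27181382093096 255.52296370774837 197.17658036601603 ['pixels', 'z_map', 'fx', 'fy', 'cx', 'cy', 'world_from_camera']
[[-0.9199, 0.2726, -0.2819, 0.1669], [-0.3918, -0.6681, 0.6325, 0.8748], [-0.0159, 0.6923, 0.7214, 1.0507], [0.0, 0.0, 0.0, 1.0]] 0.003962198893229167
top 494.67704775541097 494.67704775541097 251.1143251174514 194.8314069185913 ['pixels', 'z_map', 'fx', 'fy', 'cx', 'cy', 'world_from_camera']
[[-0.0286, 0.9757, -0.2172, 0.1588], [-0.9996, -0.0283, 0.0044, 0.0049], [-0.0018, 0.2172, 0.9761, 1.8655], [0.0, 0.0, 0.0, 1.0]] 0.003936767578125
wrist 289.15251056019883 289.15251056019883 258.2189417607864 191.72769157620286 ['pixels', 'z_map', 'fx', 'fy', 'cx', 'cy', 'world_from_camera']
[[-0.2638, -0.9214, -0.2853, 0.0848], [0.9646, -0.2515, -0.0797, -0.624], [0.0017, -0.2962, 0.9551, 0.3834], [0.0, 0.0, 0.0, 1.0]] 0.0038350423177083335
```

View pics/side0.png

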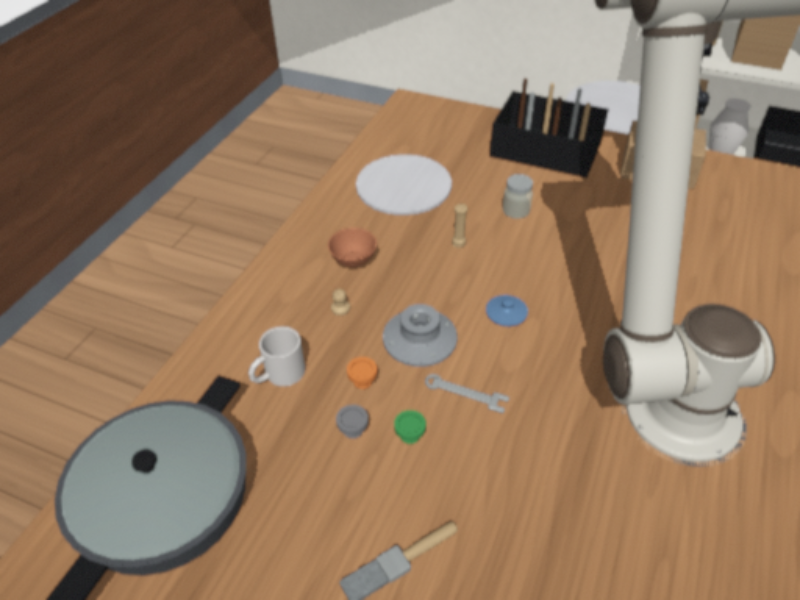

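View pics/top0.png

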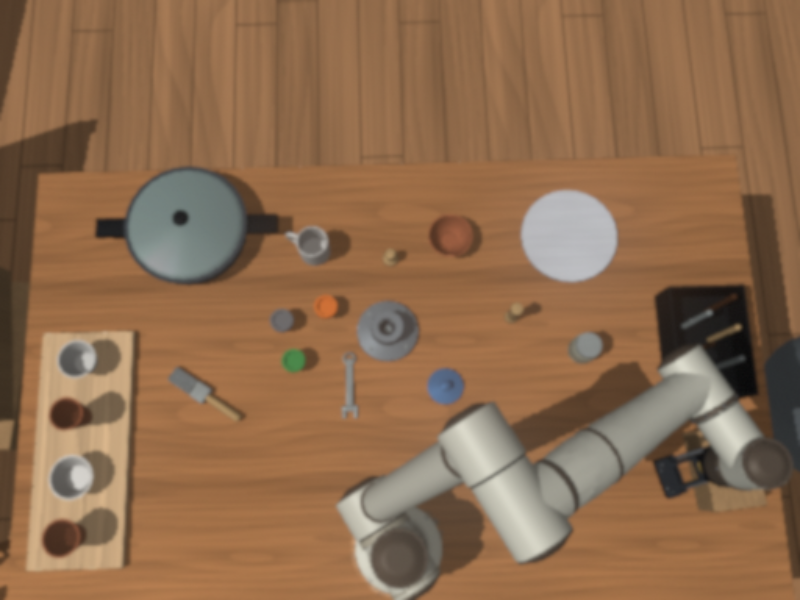

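View pics/wrist0.png

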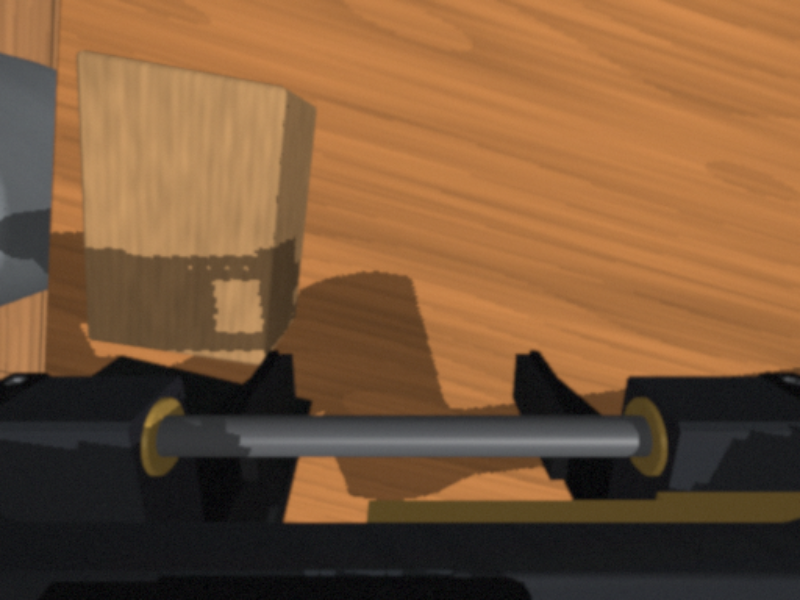

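Top view (800x600): grey cap at (283,320), orange/green look-alikes at (326,306)/(294,360), hub (388,330), pusher (517,311). Stamp (391,257) and lid (446,386) are clear of these. Side view: cap (352,421), hub (420,325), pusher (460,225). Now measure from depth in both.

```bash
cat > h.py <<'E'
import numpy as np,cv2
def cloud(d):
    z=d["z_map"].astype(float);v,u=np.mgrid[0:384,0:512]
    x=(u-d["cx"])/d["fx"]*z; y=(v-d["cy"])/d["fy"]*z
    P=np.stack([x,-y,-z],-1); T=d["world_from_camera"]
    W=P@T[:3,:3].T+T[:3,3]; W[z==0]=np.nan
    return W
def circ(p):
    A=np.c_[2*p,np.ones(len(p))];s=np.linalg.lstsq(A,(p**2).sum(1),rcond=None)[0]
    return s[0],s[1],np.sqrt(s[2]+s[0]**2+s[1]**2)
E
python3 - <<'E'
from h import *
from scipy.spatial.transform import Rotation as R
from station import robot
o=robot.observe();print(np.round(R.from_quat(o["tcp_rot"]).as_matrix(),3))
pts={"top":{"cap":(283,320),"orange":(326,306),"hub":(388,330),"pusher":(517,311),"stamp":(391,257),"green":(294,360),"lid":(446,386)},"side":{"cap":(352,421),"hub":(420,325),"pusher":(460,225)}}
for n in pts:
    d=dict(np.load(n+"0.npz"));W=cloud(d)
    t=W[250:330,150:230] if n=="top" else W[300:330,300:350]
    print(n,"table z",np.nanmedian(t[...,2]))
    for k,(a,b) in pts[n].items():
        c=W[int(b*.64),int(a*.64)]
        r=.1 if k=="hub" else .05
        m=(np.hypot(W[...,0]-c[0],W[...,1]-c[1])<r)&(W[...,2]>0.012)
        p=W[m]; zs=np.percentile(p[:,2],[50,90,97,100])
        tp=p[p[:,2]>zs[2]-0.008]
        print(n,k,np.round(c,3),"zs",np.round(zs,3),"top mean",np.round(tp.mean(0),4),"mid",np.round((tp.min(0)+tp.max(0))/2,4),"ext",np.round(tp.max(0)-tp.min(0),3),len(tp))
E
```

```text
[[-0.264 -0.001 -0.965]
 [ 0.965  0.002 -0.264]
 [ 0.002 -1.     0.   ]]
top table z 0.0015964926907232613
top cap [0.536 0.261 0.046] zs [0.044 0.05  0.055 0.058] top mean [0.5339 0.2624 0.0502] mid [0.5355 0.2635 0.0525] ext [0.054 0.053 0.011] 53
top orange [0.568 0.159 0.044] zs [0.044 0.051 0.054 0.061] top mean [0.5656 0.1583 0.0499] mid [0.5652 0.1587 0.0536] ext [0.051 0.053 0.015] 70
top hub [0.505 0.01  0.029] zs [0.022 0.062 0.066 0.073] top mean [0.5074 0.012  0.0629] mid [0.5089 0.0099 0.0657] ext [0.073 0.075 0.015] 186
top pusher [ 0.526 -0.289  0.108] zs [0.096 0.108 0.112 0.113] top mean [ 0.5342 -0.2926  0.1081] mid [ 0.5338 -0.2935  0.1088] ext [0.022 0.023 0.009] 22
top stamp [ 0.683 -0.003  0.05 ] zs [0.036 0.056 0.057 0.058] top mean [ 6.919e-01 -4.000e-04  5.440e-02] mid [ 0.6916 -0.0027  0.0538] ext [0.019 0.023 0.009] 18
top green [0.439 0.236 0.032] zs [0.044 0.051 0.053 0.055] top mean [0.4377 0.234  0.0488] mid [0.437  0.2343 0.0499] ext [0.053 0.052 0.01 ] 85
top lid [ 0.366 -0.124  0.022] zs [0.016 0.029 0.037 0.041] top mean [ 0.3698 -0.1252  0.0346] mid [ 0.3702 -0.1253  0.0349] ext [0.019 0.019 0.012] 23
side table z -0.0016621639494653895
side cap [0.532 0.27  0.041] zs [0.042 0.045 0.047 0.05 ] top mean [0.5335 0.2691 0.0429] mid [0.5347 0.2676 0.0443] ext [0.055 0.058 0.011] 240
side hub [0.512 0.006 0.028] zs [0.027 0.058 0.06  0.063] top mean [0.5073 0.0163 0.0572] mid [0.5075 0.0149 0.0576] ext [0.076 0.08  0.011] 313
side pusher [ 0.531 -0.28   0.06 ] zs [0.066 0.102 0.103 0.106] top mean [ 0.5331 -0.2866  0.1005] mid [ 0.5341 -0.2886  0.101 ] ext [0.027 0.031 0.011] 43
```

Emit:
arm_command --rows '[18.5, 0, -35.4, 0, 0, 0, 0, 18.5, 0, -35.4, 0, 0, 0, 0, 18.5, 0, -35.4, 0, 0, 0, 0, 18.5, 0, -35.4, 0, 0, 0, 0, 18.5, 0, -35.4, 0, 0, 0, 0, 18.5, 0, -35.4, 0, 0, 0, 0, 18.5, 0, -35.4, 0, 0, 0, 0, 18.5, 0, -35.4, 0, 0, 0, 0, 18.5, 0, -35.4, 0, 0, 0, 0, 18.5, 0, -35.4, 0, 0, 0, 0, 18.5, 0, -35.4, 0, 0, 0, 0, 0, 0, 0, 0, 0, 0, 0, 0, 0, 0, 0, 0, 0, 0]'

```text
t: 1.23
tcp_pos: [0.488, -0.3022, 0.2409]
tcp_rot: [-0.428, -0.563, 0.563, 0.428]
wrist_force: [-1.2, -0.7, -0.4]
grip_width: 0.087
```

```bash
cat > w.py <<'E'
import sys
from station import robot, vision
import cv2,numpy as np
from h import *
from scipy.spatial.transform import Rotation as R
o=robot.observe();d=vision.get_image("wrist");n=sys.argv[1]
np.savez(n+".npz",tcp=o["tcp_pos"],rot=o["tcp_rot"],**d)
cv2.imwrite(f"pics/{n}.png",cv2.resize(d["pixels"][:,:,::-1],(800,600)))
print(round(o["t"],2),np.round(o["tcp_pos"],4),np.round(o["joint_pos"],2),np.round(o["wrist_force"],2),o["grip_width"]);print(np.round(R.from_quat(o["tcp_rot"]).as_matrix(),3).tolist())
E
python3 w.py w1
```

```text
1.23 [ 0.488  -0.3022  0.2409] [-0.27  0.3  -0.12 -0.   -1.15 -1.03] [-1.21 -0.69 -0.38] 0.08696274148894997
[[-0.267, -0.001, -0.964], [0.964, 0.0, -0.267], [0.001, -1.0, 0.001]]
```

View pics/w1.png

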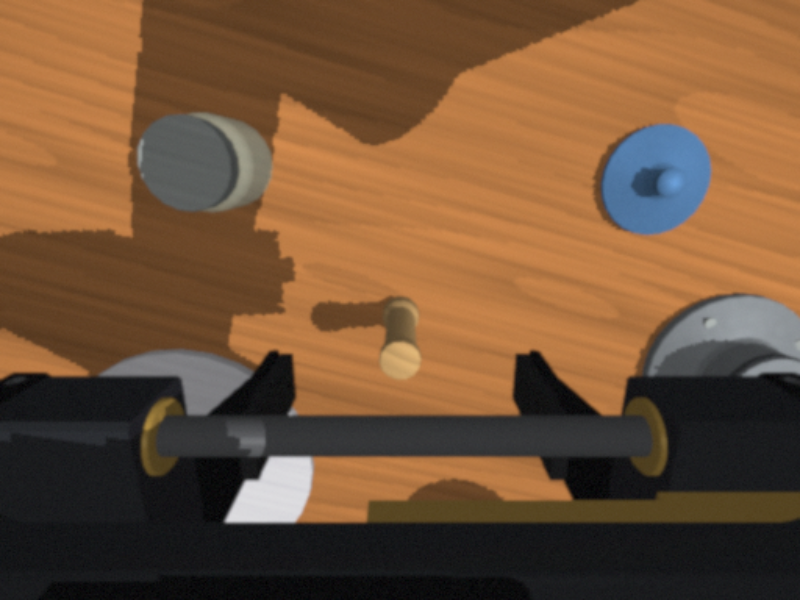

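Wrist view: pusher knob top at (400,360), foot at (400,308); lid and part of hub to the right.

```bash
cat > m.py <<'E'
import sys
from h import *
def meas(n,xy,r,zlo,zhi,show=True):
    d=dict(np.load(n+".npz"));W=cloud(d)
    m=(np.hypot(W[...,0]-xy[0],W[...,1]-xy[1])<r)&(W[...,2]>zlo)&(W[...,2]<zhi)
    m=m.astype(np.uint8)
    p=W[m>0]
    (cx,cy),rad=cv2.minEnclosingCircle(p[:,:2].astype(np.float32))
    print(n,len(p),"mean",np.round(p.mean(0),4),"minEncl",round(cx,4),round(cy,4),round(rad,4),"z50",round(np.median(p[:,2]),4), "mid",np.round((p.min(0)+p.max(0))[:2]/2,4))
    return W,m
E
python3 - <<'E'
from m import *
meas("w1",(.534,-.29),.04,.095,.13)
meas("w1",(.534,-.29),.04,.1,.13)
W,_=meas("w1",(.534,-.29),.04,.006,.05)
print("table",np.nanmedian(W[60:100,260:350,2]))
E
```

```text
w1 567 mean [ 0.5323 -0.2918  0.1027] minEncl 0.534 -0.2913 0.0146 z50 0.1031 mid [ 0.5338 -0.2916]
w1 519 mean [ 0.5331 -0.2917  0.1031] minEncl 0.5341 -0.2913 0.0145 z50 0.1032 mid [ 0.534  -0.2916]
w1 303 mean [ 0.5255 -0.2938  0.0242] minEncl 0.5335 -0.2919 0.0158 z50 0.0191 mid [ 0.5313 -0.2918]
table -0.0003703310163033491
```

Emit:
arm_command --rows '[33.1, 0, -18.1, 0, 0, 0, 0, 33.1, 0, -18.1, 0, 0, 0, 0, 33.1, 0, -18.1, 0, 0, 0, 0, 33.1, 0, -18.1, 0, 0, 0, 0, 33.1, 0, -18.1, 0, 0, 0, 0, 33.1, 0, -18.1, 0, 0, 0, 0, 33.1, 0, -18.1, 0, 0, 0, 0, 33.1, 0, -18.1, 0, 0, 0, 0, 33.1, 0, -18.1, 0, 0, 0, 0, 0, 0, 0, 0, 0, 0, 0, 0, 0, 0, 0, 0, 0, 0, 0, 0, 0, 0, 0, 0, 0]'

```text
t: 2.28
tcp_pos: [0.5649, 0.0252, 0.2413]
tcp_rot: [-0.429, -0.561, 0.562, 0.43]
wrist_force: [-0.1, -0.3, -0.1]
grip_width: 0.0872
```

```bash
python3 w.py w2; python3 - <<'E'
from m import *
meas("w2",(.508,.013),.05,.054,.08)
W,_=meas("w2",(.508,.013),.05,.056,.08)
E
```

```text
2.28 [0.5649 0.0252 0.2413] [ 0.33  0.28 -0.14  0.   -1.15 -1.64] [-0.06 -0.31 -0.12] 0.08715463141946987
[[-0.262, -0.001, -0.965], [0.965, -0.0, -0.262], [-0.0, -1.0, 0.001]]
w2 2963 mean [0.507  0.012  0.0592] minEncl 0.5086 0.0123 0.0392 z50 0.0595 mid [0.5085 0.0124]
w2 2857 mean [0.5072 0.012  0.0594] minEncl 0.5084 0.0124 0.0391 z50 0.0595 mid [0.5083 0.0123]
```

View pics/w2.png

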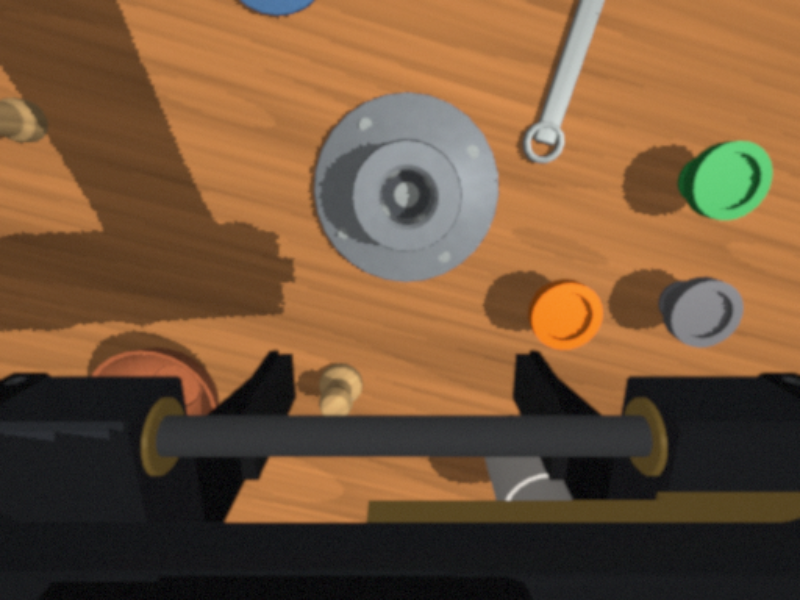

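Emit:
arm_command --rows '[39.3, 0, -15.4, 0, 0, 0, 0, 39.3, 0, -15.4, 0, 0, 0, 0, 39.3, 0, -15.4, 0, 0, 0, 0, 39.3, 0, -15.4, 0, 0, 0, 0, 39.3, 0, -15.4, 0, 0, 0, 0, 39.3, 0, -15.4, 0, 0, 0, 0, 0, 0, 0, 0, 0, 0, 0, 0, 0, 0, 0, 0, 0, 0, 0, 0, 0, 0, 0, 0, 0]'

```text
t: 3.08
tcp_pos: [0.5921, 0.2734, 0.2413]
tcp_rot: [-0.429, -0.561, 0.562, 0.43]
wrist_force: [-0.3, -0.5, 0.1]
grip_width: 0.0872
```

```bash
python3 w.py w3; python3 - <<'E'
from m import *
meas("w3",(.534,.265),.05,.036,.08)
meas("w3",(.534,.265),.05,.039,.08)
meas("w3",(.534,.265),.05,.01,.03)
meas("w3",(.508,.013),.05,.054,.08)
E
```

```text
3.08 [0.5921 0.2734 0.2413] [ 0.68  0.43  0.08  0.   -1.22 -1.99] [-0.3  -0.55  0.14] 0.08717049297760404
[[-0.262, -0.001, -0.965], [0.965, -0.001, -0.262], [-0.001, -1.0, 0.001]]
w3 1900 mean [0.534  0.2664 0.0431] minEncl 0.5345 0.2664 0.028 z50 0.0426 mid [0.5344 0.2665]
w3 1885 mean [0.534  0.2664 0.0431] minEncl 0.5345 0.2664 0.028 z50 0.0432 mid [0.5344 0.2665]m.py:9: RuntimeWarning: Mean of empty slice.
  print(n,len(p),"mean",np.round(p.mean(0),4),"minEncl",round(cx,4),round(cy,4),round(rad,4),"z50",round(np.median(p[:,2]),4), "mid",np.round((p.min(0)+p.max(0))[:2]/2,4))
  ret = um.true_divide(
  return _methods._mean(a, axis=axis, dtype=dtype,
  ret = ret.dtype.type(ret / rcount)
Traceback (most recent call last):
  File "m.py", line 9, in meas
    print(n,len(p),"mean",np.round(p.mean(0),4),"minEncl",round(cx,4),round(cy,4),round(rad,4),"z50",round(np.median(p[:,2]),4), "mid",np.round((p.min(0)+p.max(0))[:2]/2,4))
                                                                                                                                                 ~~~~~^^^
ValueError: zero-size array to reduction operation minimum which has no identity
```

View pics/w3.png

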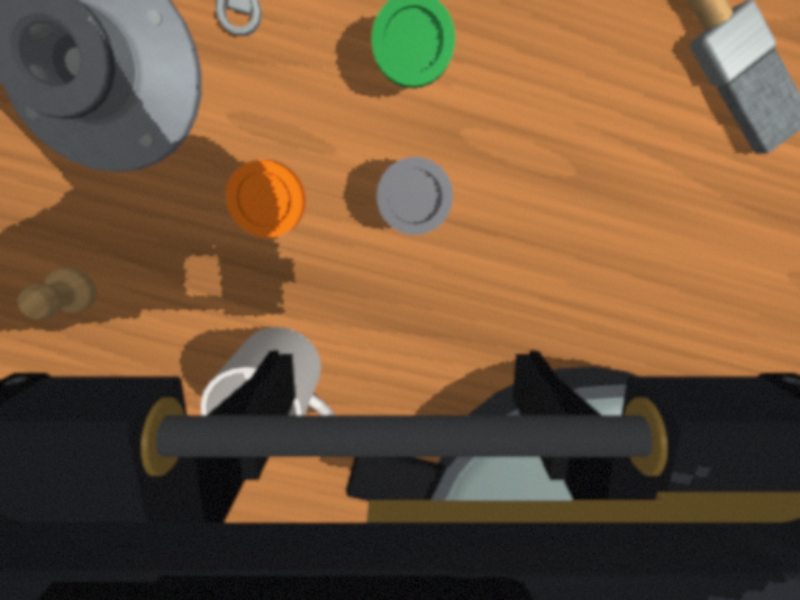

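Hub mouth ≈ (0.5085, 0.0123), z 0.0595; cap ≈ (0.5345, 0.2665), flange top ~0.045, at wrist pixel (415,195).

Emit:
arm_command --rows '[1.7, 28.3, 11.5, 0, 0, 0, 0, 1.7, 28.3, 11.5, 0, 0, 0, 0, 1.7, 28.3, 11.5, 0, 0, 0, 0, 1.7, 28.3, 11.5, 0, 0, 0, 0, 1.7, 28.3, 11.5, 0, 0, 0, 0, 0, 0, 0, 0, 0, 0, 0, 0, 0, 0, 0, 0, 0, 0, 0, 0, 0, 0, 0, 0, 0]'

```text
t: 3.8
tcp_pos: [0.5364, 0.268, 0.1023]
tcp_rot: [0.43, 0.563, -0.561, -0.429]
wrist_force: [0.3, 1.4, 1.0]
grip_width: 0.0869
```

```bash
python3 w.py w4; python3 - <<'E'
from m import *
meas("w4",(.534,.265),.05,.036,.08)
E
```

```text
3.8 [0.5364 0.268  0.1023] [ 0.73  0.47 -0.24  0.   -0.86 -2.04] [0.28 1.36 0.98] 0.08694305364042833
[[-0.263, 0.004, -0.965], [0.965, 0.002, -0.263], [0.001, -1.0, -0.004]]
w4 4313 mean [0.5337 0.2662 0.0431] minEncl 0.5347 0.2662 0.0285 z50 0.0434 mid [0.5343 0.2666]
```

View pics/w4.png

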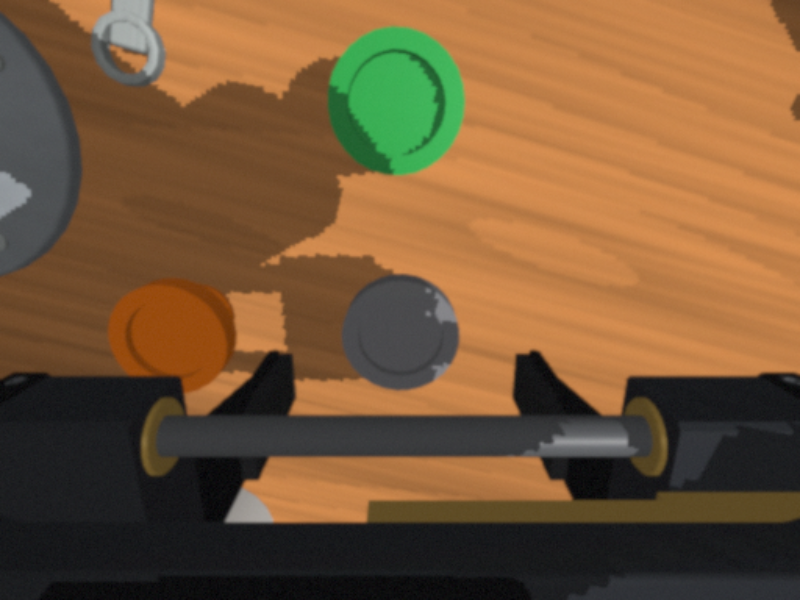

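Emit:
arm_command --rows '[-0.5, 20, 1.5, 0, 0, 0, 0, 0, 20, 0, 0, 0, 0, 0, 0, 14, 0, 0, 0, 0, 0, 0, 7, 0, 0, 0, 0, 0, 0, 0, 0, 0, 0, 0, 0, 0, 0, 0, 0, 0, 0, 0, 0, 0, 0, 0, 0, 0, 0]'

```text
t: 4.43
tcp_pos: [0.5342, 0.2679, 0.0407]
tcp_rot: [0.429, 0.563, -0.561, -0.429]
wrist_force: [0.3, 0.2, 0.8]
grip_width: 0.0871
```

Close with moderate squeeze.

Emit:
arm_command --rows '[0, 0, 0, 0, 0, 0, 1, 0, 0, 0, 0, 0, 0, 1, 0, 0, 0, 0, 0, 0, 1, 0, 0, 0, 0, 0, 0, 1, 0, 0, 0, 0, 0, 0, 1, 0, 0, 0, 0, 0, 0, 1, 0, 0, 0, 0, 0, 0, 1, 0, 0, 0, 0, 0, 0, 1, 0, 0, 0, 0, 0, 0, 1]' --squeeze 20

```text
t: 5.18
tcp_pos: [0.533, 0.2671, 0.0391]
tcp_rot: [-0.429, -0.562, 0.562, 0.429]
wrist_force: [-0.0, 0.0, 1.3]
grip_width: 0.0552
```

Emit:
arm_command --rows '[0, -15, 0, 0, 0, 0, 1, 0, -30, 0, 0, 0, 0, 1, 0, -30, 0, 0, 0, 0, 1, 0, -30, 0, 0, 0, 0, 1, 0, -15, 0, 0, 0, 0, 1, 0, 0, 0, 0, 0, 0, 1, 0, 0, 0, 0, 0, 0, 1, 0, 0, 0, 0, 0, 0, 1]'

```text
t: 5.85
tcp_pos: [0.532, 0.2666, 0.1575]
tcp_rot: [-0.429, -0.561, 0.563, 0.43]
wrist_force: [-0.4, -0.8, -1.1]
grip_width: 0.0557
```

```bash
python3 w.py w5; python3 - <<'E'
from m import *
d=np.load("w5.npz");t=d["tcp"]
meas("w5",t[:2],.04,t[2]-.01,t[2]+.015)
E
```

```text
5.85 [0.532  0.2666 0.1575] [ 0.74  0.41 -0.18 -0.   -0.98 -2.04] [-0.43 -0.81 -1.11] 0.05572546300826813
[[-0.263, -0.003, -0.965], [0.965, -0.001, -0.263], [-0.0, -1.0, 0.003]]
w5 6759 mean [0.526  0.2655 0.1616] minEncl 0.5238 0.2645 0.0383 z50 0.1629 mid [0.5331 0.2635]
```

View pics/w5.png

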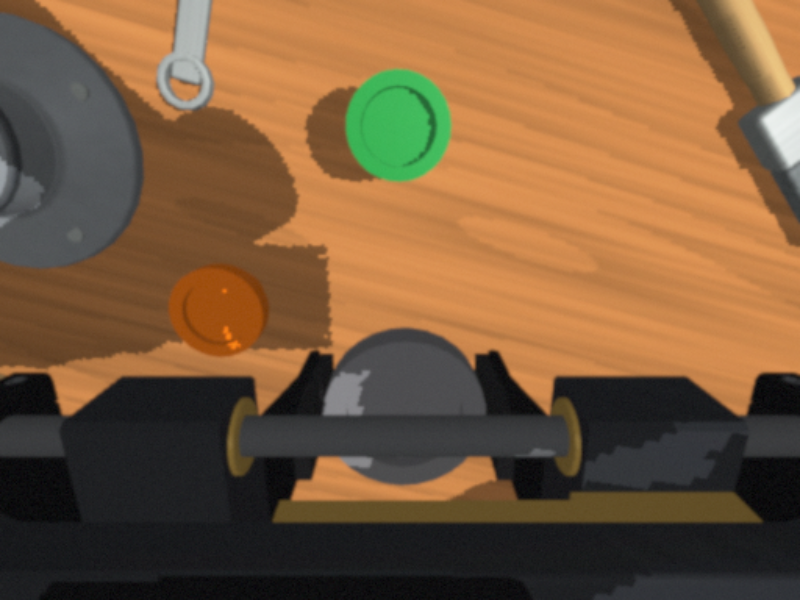

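```bash
python3 - <<'E'
from h import *
d=dict(np.load("w5.npz"));W=cloud(d);t=d["tcp"]
print(t)
# column profile through cap centre
u=259
for v in list(range(204,280,3))+list(range(292,318,2)):
    print(v,np.round(W[v,u],4),d["pixels"][v,u])
E
```

```text
[0.53198393 0.26662292 0.15747932]
204 [ 0.555   0.2741 -0.    ] [205 137  78]
207 [0.5579 0.2749 0.0014] [206 136  79]
210 [0.5061 0.2604 0.153 ] [101  78  66]
213 [0.5061 0.2604 0.1576] [63 63 66]
216 [0.5062 0.2604 0.1616] [60 62 64]
219 [0.5068 0.2606 0.1639] [75 74 77]
222 [0.5084 0.2611 0.1639] [77 78 78]
225 [0.5099 0.2615 0.1642] [78 78 79]
228 [0.5113 0.2618 0.1648] [77 78 79]
231 [0.5132 0.2624 0.164 ] [78 79 81]
234 [0.5171 0.2634 0.1592] [78 78 80]
237 [0.5189 0.2639 0.159 ] [78 78 81]
240 [0.5202 0.2643 0.1597] [76 76 80]
243 [0.5222 0.2648 0.1593] [79 79 81]
246 [0.5236 0.2652 0.1598] [77 79 79]
249 [0.5253 0.2657 0.1599] [78 76 80]
252 [0.5272 0.2662 0.1596] [77 77 80]
255 [0.5295 0.2668 0.1588] [79 79 81]
258 [0.5307 0.2672 0.1599] [74 75 78]
261 [0.5332 0.2679 0.1586] [77 77 80]
264 [0.5341 0.2681 0.1601] [74 74 76]
267 [0.4994 0.2585 0.2216] [50 51 53]
270 [0.4996 0.2585 0.223 ] [55 55 59]
273 [0.5003 0.2587 0.2234] [60 60 62]
276 [0.4999 0.2586 0.2256] [61 62 64]
279 [0.5014 0.259  0.2249] [60 61 62]
292 [0.5521 0.273  0.1593] [61 62 62]
294 [0.5521 0.273  0.1611] [61 60 63]
296 [0.5521 0.273  0.1628] [62 63 64]
298 [0.5523 0.2731 0.1644] [71 71 72]
300 [0.5539 0.2735 0.1639] [77 76 79]
302 [0.5547 0.2737 0.1645] [77 76 78]
304 [0.5565 0.2742 0.1638] [81 81 81]
306 [0.5579 0.2746 0.1637] [78 77 79]
308 [0.5582 0.2747 0.1649] [80 79 80]
310 [6.894e-01 3.110e-01 4.000e-04] [150 109  78]
312 [ 6.928e-01  3.119e-01 -3.000e-04] [193 128  73]
314 [ 0.6972  0.3131 -0.002 ] [212 141  80]
316 [ 6.987e-01  3.135e-01 -4.000e-04] [213 141  80]
```

Emit:
arm_command --rows '[-17, 0, 6.4, 0, 0, 0, 1, -34, 0, 12.9, 0, 0, 0, 1, -34, 0, 12.9, 0, 0, 0, 1, -34.2, 0, 12.9, 0, 0, 0, 1, -34.2, 0, 12.9, 0, 0, 0, 1, -34.2, 0, 12.9, 0, 0, 0, 1, -34.2, 0, 12.9, 0, 0, 0, 1, -17, 0, 6.4, 0, 0, 0, 1, 0, 0, 0, 0, 0, 0, 1, 0, 0, 0, 0, 0, 0, 1, 0, 0, 0, 0, 0, 0, 1, 0, 0, 0, 0, 0, 0, 1]'

```text
t: 6.9
tcp_pos: [0.5089, 0.0136, 0.1586]
tcp_rot: [-0.429, -0.562, 0.563, 0.429]
wrist_force: [-0.0, -0.1, -0.2]
grip_width: 0.0553
```

```bash
python3 w.py w6; 
```

```text
6.9 [0.5089 0.0136 0.1586] [ 0.35  0.27 -0.39 -0.   -0.91 -1.65] [-0.   -0.13 -0.22] 0.055329537005648965
[[-0.265, -0.001, -0.964], [0.964, -0.0, -0.265], [-0.0, -1.0, 0.001]]
```

View pics/w6.png

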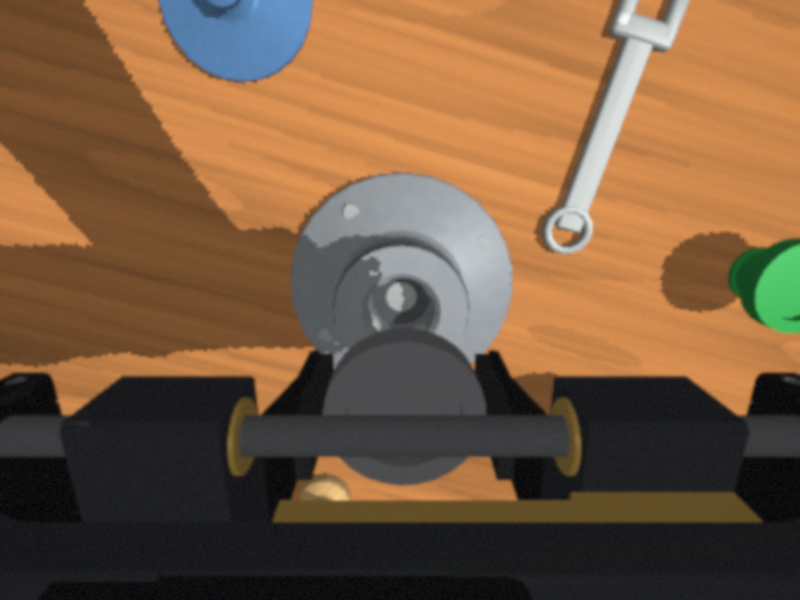

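The bore is at about (403,300) and the held cap at (405,405), laterally aligned. I'll refine the hub position relative to the held cap in this same frame.

```bash
python3 - <<'E'
from h import *
from scipy.optimize import least_squares
d=dict(np.load("w6.npz"));W=cloud(d);t=d["tcp"]
for nm,z0,z1,rr,c0 in [("hubtop",.0555,.064,.045,(.5085,.0125)),("captop",t[2]+.004,t[2]+.012,.034,t[:2])]:
    m=(np.hypot(W[...,0]-c0[0],W[...,1]-c0[1])<rr)&(W[...,2]>z0)&(W[...,2]<z1)
    mm=m.astype(np.uint8)
    cs,_=cv2.findContours(mm,cv2.RETR_EXTERNAL,cv2.CHAIN_APPROX_NONE)
    c=max(cs,key=len)[:,0]; p=W[c[:,1],c[:,0]]
    zt=np.median(W[m][:,2])
    R0=.038 if nm=="hubtop" else .028
    f=lambda s:np.hypot(p[:,0]-s[0],p[:,1]-s[1])-s[2]
    s=least_squares(f,[*c0,R0],loss="soft_l1",f_scale=.0005).x
    s2=least_squares(lambda q:f([*q,R0-.0004]),c0,loss="soft_l1",f_scale=.0005).x
    print(nm,m.sum(),"z",round(zt,4),"free",np.round(s,4),"fixedR",np.round(s2,4),"inl",(abs(f(s))<.001).sum(),len(p))
print(t)
E
```

```text
hubtop 3061 z 0.0595 free [0.5056 0.0115 0.0356] fixedR [0.5077 0.0122] inl 82 307
captop 3416 z 0.1653 free [0.511  0.0149 0.0284] fixedR [0.51   0.0146] inl 145 358
[0.50889273 0.01363686 0.15858877]
```

Emit:
arm_command --rows '[-1.3, 15, 2, 0, 0, 0, 1, 0, 20, 0, 0, 0, 0, 1, 0, 10, 0, 0, 0, 0, 1, 0, 0, 0, 0, 0, 0, 1, 0, 0, 0, 0, 0, 0, 1, 0, 0, 0, 0, 0, 0, 1, 0, 0, 0, 0, 0, 0, 1]'

```text
t: 7.53
tcp_pos: [0.5081, 0.0116, 0.115]
tcp_rot: [0.429, 0.563, -0.562, -0.428]
wrist_force: [0.8, 0.1, -0.7]
grip_width: 0.0558
```

```bash
python3 w.py w7; 
```

```text
7.53 [0.5081 0.0116 0.115 ] [ 0.34  0.32 -0.45  0.   -0.8  -1.65] [ 0.81  0.12 -0.74] 0.05581543311989118
[[-0.264, 0.002, -0.964], [0.964, 0.0, -0.264], [-0.0, -1.0, -0.002]]
```

View pics/w7.png

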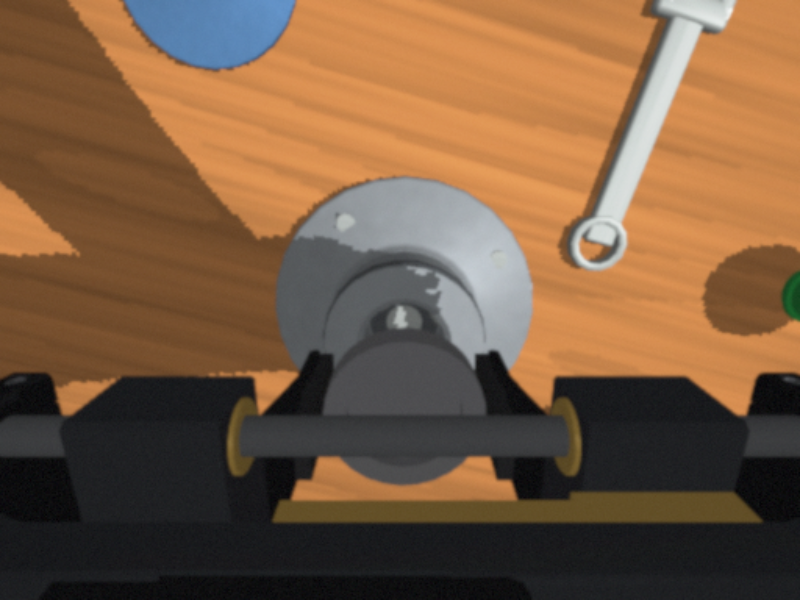

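Emit:
arm_command --rows '[0, 8, 0, 0, 0, 0, 1, 0, 8, 0, 0, 0, 0, 1, 0, 5, 0, 0, 0, 0, 1, 0, 0, 0, 0, 0, 0, 1, 0, 0, 0, 0, 0, 0, 1, 0, 0, 0, 0, 0, 0, 1]'

```text
t: 8.08
tcp_pos: [0.5074, 0.0112, 0.093]
tcp_rot: [-0.429, -0.562, 0.562, 0.429]
wrist_force: [-0.2, -0.4, -0.9]
grip_width: 0.0553
```

Emit:
arm_command --rows '[0, 2, 0, 0, 0, 0, 1, 0, 2, 0, 0, 0, 0, 1, 0, 0, 0, 0, 0, 0, 1, 0, 0, 0, 0, 0, 0, 1]'

```text
t: 8.42
tcp_pos: [0.5073, 0.0112, 0.089]
tcp_rot: [-0.429, -0.562, 0.562, 0.429]
wrist_force: [-0.3, -0.6, -0.7]
grip_width: 0.0556
```

Emit:
arm_command --rows '[0, 1.5, 0, 0, 0, 0, 1, 0, 1.5, 0, 0, 0, 0, 1, 0, 0, 0, 0, 0, 0, 1, 0, 0, 0, 0, 0, 0, 1]'

```text
t: 8.75
tcp_pos: [0.5072, 0.0112, 0.0859]
tcp_rot: [-0.429, -0.562, 0.562, 0.429]
wrist_force: [1.5, 0.6, -1.6]
grip_width: 0.0554
```

Emit:
arm_command --rows '[0.2, 0, -0.8, 0, 0, 0, 1, 0, 1, 0, 0, 0, 0, 1, 0, 0, 0, 0, 0, 0, 1, 0, 0, 0, 0, 0, 0, 1]'

```text
t: 9.08
tcp_pos: [0.508, 0.0116, 0.085]
tcp_rot: [-0.429, -0.562, 0.562, 0.429]
wrist_force: [0.5, -0.3, -1.2]
grip_width: 0.0551
```

Free and inside. Open partway gradually, then check.

Emit:
arm_command --rows '[0, 0, 0, 0, 0, 0, 0.3, 0, 0, 0, 0, 0, 0, 0.2, 0, 0, 0, 0, 0, 0, 0.1, 0, 0, 0, 0, 0, 0, 0, 0, 0, 0, 0, 0, 0, 0, 0, 0, 0, 0, 0, 0, 0]'

```text
t: 9.58
tcp_pos: [0.5081, 0.0116, 0.0851]
tcp_rot: [0.429, 0.562, -0.562, -0.429]
wrist_force: [0.3, 0.5, 0.1]
grip_width: 0.0835
```

```bash
python3 w.py w8; 
```

```text
9.58 [0.5081 0.0116 0.0851] [ 0.34  0.37 -0.48  0.   -0.73 -1.65] [0.32 0.51 0.09] 0.08345225014175735
[[-0.264, 0.0, -0.965], [0.965, 0.0, -0.264], [-0.0, -1.0, -0.0]]
```

View pics/w8.png

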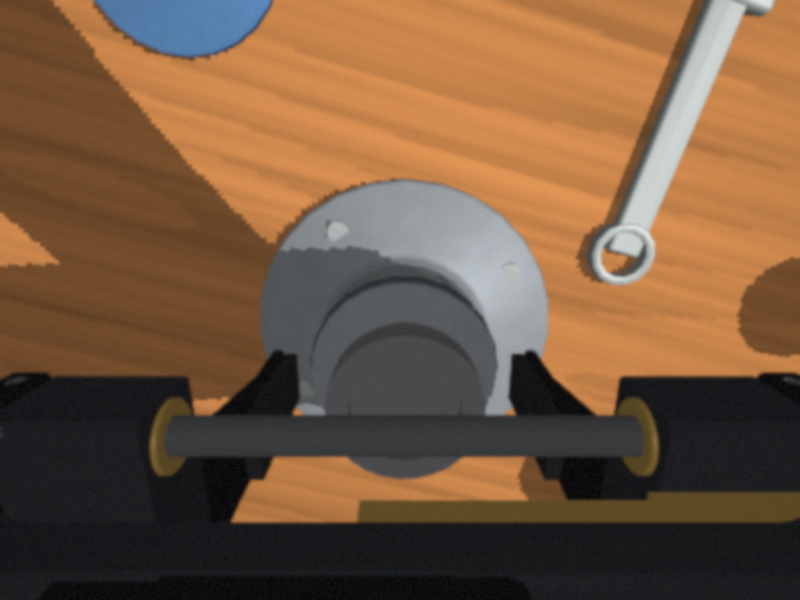

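Emit:
arm_command --rows '[0, -10, 0, 0, 0, 0, 0, 0, -25, 0, 0, 0, 0, 0, 0, -35, 0, 0, 0, 0, 0, 0, -30, -20, 0, 0, 0, 0, 0, -30, -20, 0, 0, 0, 0, 0, -30, -20, 0, 0, 0, 0, 0, 0, 0, 0, 0, 0, 0, 0, 0, 0, 0, 0, 0, 0, 0, 0, 0, 0, 0, 0, 0]'

```text
t: 10.38
tcp_pos: [0.5651, 0.0274, 0.2448]
tcp_rot: [-0.429, -0.562, 0.562, 0.43]
wrist_force: [0.5, 0.6, 0.6]
grip_width: 0.0867
```

```bash
cat > capm.py <<'E'
import sys
from h import *
d=dict(np.load(sys.argv[1]+".npz"));W=cloud(d)
c=(.508,.0125)
r=np.hypot(W[...,0]-c[0],W[...,1]-c[1])
m=(r<.034)&(W[...,2]>float(sys.argv[2]));p=W[m]
print("flange",len(p),np.round([np.median(p[:,2]),p[:,2].max()],4),"minenc",np.round(cv2.minEnclosingCircle(p[:,:2].astype(np.float32))[0],4),np.round(cv2.minEnclosingCircle(p[:,:2].astype(np.float32))[1],4))
q=p[np.hypot(*(p[:,:2]-p[:,:2].mean(0)).T)<.017]
A=np.c_[q[:,:2],np.ones(len(q))];print("dish",np.round(np.median(q[:,2]),4),"tilt",np.round(np.linalg.lstsq(A,q[:,2],rcond=None)[0][:2],3))
h=W[(r<.039)&(r>.031)&(W[...,2]>.055)&(W[...,2]<.065)];print("hubtop",np.median(h[:,2]))
E
python3 w.py w9;python3 capm.py w9 .07 
```

```text
10.38 [0.5651 0.0274 0.2448] [ 0.33  0.28 -0.13 -0.   -1.16 -1.64] [0.45 0.56 0.56] 0.08672510846411176
[[-0.263, -0.001, -0.965], [0.965, 0.0, -0.263], [0.001, -1.0, 0.001]]
flange 10299 [0.313  0.3431] minenc [0.5115 0.0135] 0.0315
dish 0.33 tilt [10.939  2.966]
hubtop 0.05952345816969015
```

View pics/w9.png

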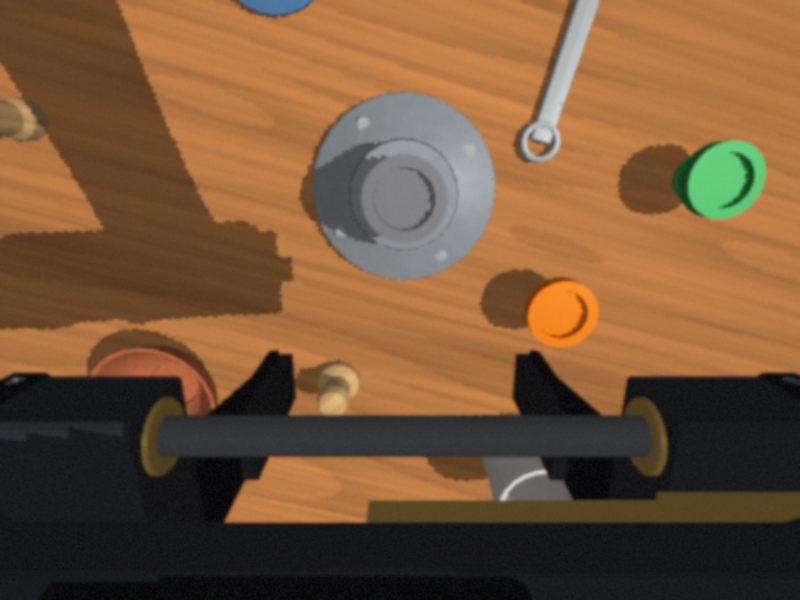

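```bash
sed -i 's/m=(r<.034)&(W\[...,2\]>float(sys.argv\[2\]))/m=(r<.034)\&(W[...,2]>float(sys.argv[2]))\&(W[...,2]<.12)/' capm.py;python3 capm.py w9 .07
```

```text
flange 2441 [0.0872 0.092 ] minenc [0.5081 0.0127] 0.028
dish 0.0845 tilt [ 0.014 -0.011]
hubtop 0.05952345816969015
```

Cap seated: centre (0.5081, 0.0127), dish floor 0.0845 (expected ~0.0855), level. Now the pusher.

Emit:
arm_command --rows '[-18.7, 0, 7.1, 0, 0, 0, 0, -37.4, 0, 14.2, 0, 0, 0, 0, -37.4, 0, 14.2, 0, 0, 0, 0, -37.4, 0, 14.2, 0, 0, 0, 0, -37.4, 0, 14.2, 0, 0, 0, 0, -37.4, 0, 14.2, 0, 0, 0, 0, -37.4, 0, 14.2, 0, 0, 0, 0, -37.4, 0, 14.2, 0, 0, 0, 0, -18.7, 0, 7.1, 0, 0, 0, 0, 0, 30, 0, 0, 0, 0, 0, 0, 30, 0, 0, 0, 0, 0, 0, 20, 0, 0, 0, 0, 0, 0, 0, 0, 0, 0, 0, 0, 0, 0, 0, 0, 0, 0, 0, 0, 0, 0, 0, 0, 0, 0]'

```text
t: 11.68
tcp_pos: [0.5357, -0.2913, 0.1661]
tcp_rot: [-0.429, -0.562, 0.562, 0.428]
wrist_force: [0.7, 0.1, -0.0]
grip_width: 0.0869
```

```bash
python3 w.py w10;python3 - <<'E'
from m import *
meas("w10",(.534,-.29),.03,.099,.12)
E
```

```text
11.68 [ 0.5357 -0.2913  0.1661] [-0.23  0.42 -0.14  0.   -1.01 -1.07] [ 0.65  0.11 -0.04] 0.08688503735532574
[[-0.264, 0.001, -0.964], [0.964, -0.001, -0.264], [-0.001, -1.0, -0.001]]
w10 1031 mean [ 0.5332 -0.2919  0.1031] minEncl 0.5341 -0.2915 0.0144 z50 0.1032 mid [ 0.534  -0.2916]
```

View pics/w10.png

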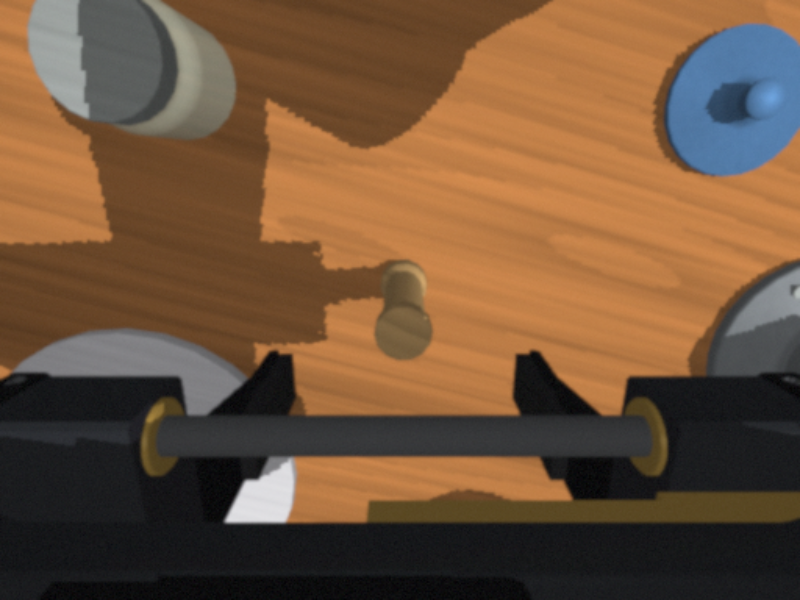

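Emit:
arm_command --rows '[0.3, 20, 1.6, 0, 0, 0, 0, 0, 30, 0, 0, 0, 0, 0, 0, 30, 0, 0, 0, 0, 0, 0, 16, 0, 0, 0, 0, 0, 0, 8, 0, 0, 0, 0, 0, 0, 0, 0, 0, 0, 0, 0, 0, 0, 0, 0, 0, 0, 0, 0, 0, 0, 0, 0, 0, 0]'

```text
t: 12.4
tcp_pos: [0.5351, -0.2917, 0.0632]
tcp_rot: [0.43, 0.563, -0.562, -0.428]
wrist_force: [0.8, 0.3, -0.2]
grip_width: 0.087
```

Emit:
arm_command --rows '[0, 0, 0, 0, 0, 0, 1, 0, 0, 0, 0, 0, 0, 1, 0, 0, 0, 0, 0, 0, 1, 0, 0, 0, 0, 0, 0, 1, 0, 0, 0, 0, 0, 0, 1, 0, 0, 0, 0, 0, 0, 1, 0, 0, 0, 0, 0, 0, 1, 0, 0, 0, 0, 0, 0, 1, 0, 0, 0, 0, 0, 0, 1, 0, 0, 0, 0, 0, 0, 1, 0, 0, 0, 0, 0, 0, 1, 0, 0, 0, 0, 0, 0, 1]' --squeeze 50

```text
t: 13.4
tcp_pos: [0.5336, -0.2912, 0.0609]
tcp_rot: [-0.429, -0.562, 0.562, 0.429]
wrist_force: [0.6, -0.6, -0.1]
grip_width: 0.0235
```

Emit:
arm_command --rows '[0, -15, 0, 0, 0, 0, 1, 0, -30, 0, 0, 0, 0, 1, 0, -35, 0, 0, 0, 0, 1, 0, -30, 0, 0, 0, 0, 1, 0, -15, 0, 0, 0, 0, 1, 0, 0, 0, 0, 0, 0, 1, 0, 0, 0, 0, 0, 0, 1, 0, 0, 0, 0, 0, 0, 1]'

```text
t: 14.07
tcp_pos: [0.5325, -0.2907, 0.1843]
tcp_rot: [-0.428, -0.562, 0.562, 0.43]
wrist_force: [0.3, 0.0, -1.6]
grip_width: 0.0234
```

```bash
python3 w.py w11 
```

```text
14.07 [ 0.5325 -0.2907  0.1843] [-0.23  0.4  -0.12 -0.   -1.06 -1.07] [ 0.34  0.02 -1.61] 0.02336536861239266
[[-0.263, -0.003, -0.965], [0.965, 0.002, -0.263], [0.002, -1.0, 0.002]]
```

View pics/w11.png

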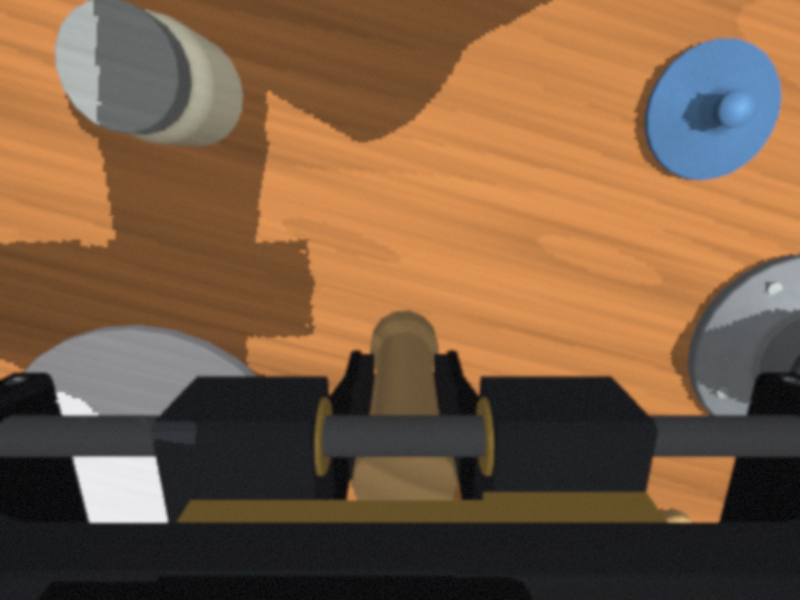

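Emit:
arm_command --rows '[18.7, 0, -3.5, 0, 0, 0, 1, 37.4, 0, -7, 0, 0, 0, 1, 37.4, 0, -7, 0, 0, 0, 1, 37.4, 0, -7, 0, 0, 0, 1, 37.4, 0, -7, 0, 0, 0, 1, 37.4, 0, -7, 0, 0, 0, 1, 37.4, 0, -7, 0, 0, 0, 1, 37.4, 0, -7, 0, 0, 0, 1, 18.7, 0, -3.5, 0, 0, 0, 1, 0, 0, 0, 0, 0, 0, 1, 0, 0, 0, 0, 0, 0, 1, 0, 0, 0, 0, 0, 0, 1, 0, 0, 0, 0, 0, 0, 1, 0, 0, 0, 0, 0, 0, 1]'

```text
t: 15.28
tcp_pos: [0.5086, 0.0111, 0.1856]
tcp_rot: [-0.429, -0.561, 0.562, 0.43]
wrist_force: [0.2, -0.5, -2.2]
grip_width: 0.0234
```

```bash
python3 w.py w12;python3 capm.py w12 .07; python3 - <<'E'
from h import *
d=dict(np.load("w12.npz"));W=cloud(d);t=d["tcp"]
# foot side surface: z between foot bottom and +.014
m=(np.hypot(W[...,0]-t[0],W[...,1]-t[1])<.03)&(W[...,2]>t[2]-.058)&(W[...,2]<t[2]-.048)
p=W[m];print(len(p))
from scipy.optimize import least_squares
s=least_squares(lambda q:np.hypot(p[:,0]-q[0],p[:,1]-q[1])-.016,t[:2],loss="soft_l1",f_scale=.0005).x
print("foot",s,t, "minz",np.nanmin(W[(np.hypot(W[...,0]-t[0],W[...,1]-t[1])<.02)&(W[...,2]>.1)][:,2]))
E
```

```text
15.28 [0.5086 0.0111 0.1856] [ 0.34  0.24 -0.36 -0.   -0.98 -1.65] [ 0.2  -0.51 -2.2 ] 0.023359146692853525
[[-0.262, -0.001, -0.965], [0.965, -0.0, -0.262], [-0.0, -1.0, 0.001]]
flange 2088 [0.0882 0.0919] minenc [0.508  0.0128] 0.0281
dish 0.0847 tilt [-0.217 -0.069]
hubtop 0.05945531128002768
189
foot [0.50942813 0.01190354] [0.50858862 0.01108244 0.18558027] minz 0.12557698745572327
```

View pics/w12.png

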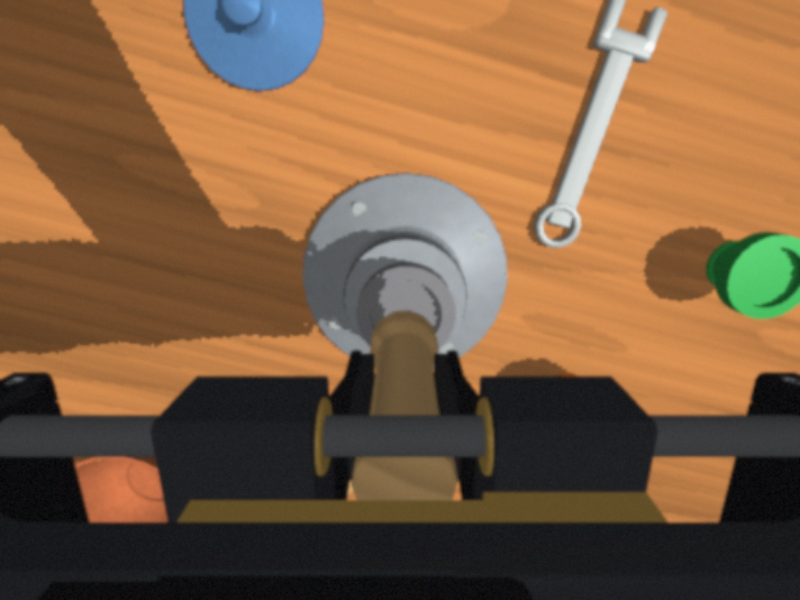

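Emit:
arm_command --rows '[1.2, 5, 1.1, 0, 0, 0, 1, 0, 12, 0, 0, 0, 0, 1, 0, 8, 0, 0, 0, 0, 1, 0, 4, 0, 0, 0, 0, 1, 0, 0, 0, 0, 0, 0, 1, 0, 0, 0, 0, 0, 0, 1, 0, 0, 0, 0, 0, 0, 1, 0, 0, 0, 0, 0, 0, 1]'

```text
t: 16.0
tcp_pos: [0.5077, 0.0131, 0.1576]
tcp_rot: [0.429, 0.562, -0.562, -0.429]
wrist_force: [-1.6, -0.4, -1.3]
grip_width: 0.0234
```

```bash
python3 w.py w13
```

```text
16.0 [0.5077 0.0131 0.1576] [ 0.35  0.27 -0.4   0.   -0.9  -1.65] [-1.56 -0.38 -1.33] 0.023432039393133444
[[-0.264, 0.001, -0.965], [0.965, 0.0, -0.264], [-0.0, -1.0, -0.001]]
```

View pics/w13.png

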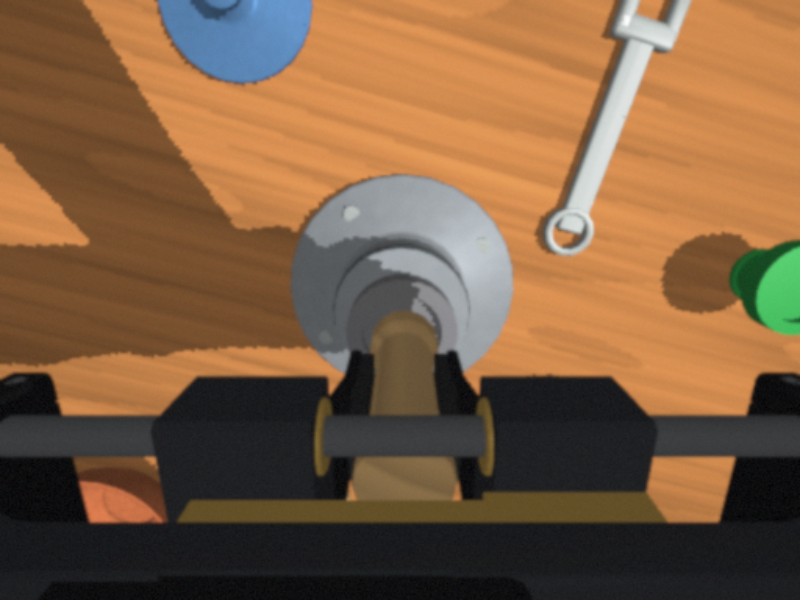

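Emit:
arm_command --rows '[0, 2, 0, 0, 0, 0, 1, 0, 2, 0, 0, 0, 0, 1, 0, 2, 0, 0, 0, 0, 1, 0, 0, 0, 0, 0, 0, 1, 0, 0, 0, 0, 0, 0, 1, 0, 0, 0, 0, 0, 0, 1]'

```text
t: 16.55
tcp_pos: [0.5074, 0.013, 0.151]
tcp_rot: [-0.429, -0.562, 0.562, 0.429]
wrist_force: [0.4, 0.3, -0.1]
grip_width: 0.0234
```

Emit:
arm_command --rows '[0, 1, 0, 0, 0, 0, 1, 0, 1, 0, 0, 0, 0, 1, 0, 0, 0, 0, 0, 0, 1, 0, 0, 0, 0, 0, 0, 1]'

```text
t: 16.88
tcp_pos: [0.5073, 0.013, 0.149]
tcp_rot: [-0.429, -0.562, 0.562, 0.429]
wrist_force: [-0.1, -1.0, -1.2]
grip_width: 0.0236
```

Emit:
arm_command --rows '[0, 1, 0, 0, 0, 0, 1, 0, 0, 0, 0, 0, 0, 1, 0, 0, 0, 0, 0, 0, 1]'

```text
t: 17.13
tcp_pos: [0.5073, 0.013, 0.148]
tcp_rot: [-0.429, -0.562, 0.562, 0.429]
wrist_force: [-0.1, -0.2, -1.5]
grip_width: 0.0236
```

Emit:
arm_command --rows '[0, 1, 0, 0, 0, 0, 1, 0, 0, 0, 0, 0, 0, 1, 0, 0, 0, 0, 0, 0, 1]'

```text
t: 17.38
tcp_pos: [0.5073, 0.013, 0.147]
tcp_rot: [-0.429, -0.562, 0.562, 0.429]
wrist_force: [-0.6, -0.2, -1.8]
grip_width: 0.0232
```

Emit:
arm_command --rows '[0, 0.5, 0, 0, 0, 0, 1, 0, 0, 0, 0, 0, 0, 1, 0, 0, 0, 0, 0, 0, 1]'

```text
t: 17.63
tcp_pos: [0.5073, 0.013, 0.1465]
tcp_rot: [-0.429, -0.562, 0.562, 0.429]
wrist_force: [0.1, -0.6, -1.9]
grip_width: 0.0231
```

Emit:
arm_command --rows '[0, 0.5, 0, 0, 0, 0, 1, 0, 0, 0, 0, 0, 0, 1, 0, 0, 0, 0, 0, 0, 1]'

```text
t: 17.88
tcp_pos: [0.5074, 0.013, 0.146]
tcp_rot: [-0.429, -0.562, 0.562, 0.429]
wrist_force: [0.3, 0.0, -1.3]
grip_width: 0.0237
```

Emit:
arm_command --rows '[0, 0.5, 0, 0, 0, 0, 1, 0, 0, 0, 0, 0, 0, 1, 0, 0, 0, 0, 0, 0, 1]'

```text
t: 18.13
tcp_pos: [0.5075, 0.013, 0.1457]
tcp_rot: [0.429, 0.562, -0.562, -0.429]
wrist_force: [0.2, -0.5, 0.1]
grip_width: 0.0236
```

Emit:
arm_command --rows '[0, 0.5, 0, 0, 0, 0, 1, 0, 0, 0, 0, 0, 0, 1, 0, 0, 0, 0, 0, 0, 1]'

```text
t: 18.38
tcp_pos: [0.5076, 0.0129, 0.1454]
tcp_rot: [0.429, 0.562, -0.562, -0.429]
wrist_force: [-0.1, -1.5, 1.4]
grip_width: 0.0233
```

Emit:
arm_command --rows '[0, 0.5, 0, 0, 0, 0, 1, 0, 0, 0, 0, 0, 0, 1, 0, 0, 0, 0, 0, 0, 1]'

```text
t: 18.63
tcp_pos: [0.5077, 0.0129, 0.145]
tcp_rot: [0.429, 0.562, -0.562, -0.429]
wrist_force: [0.2, -1.2, 3.0]
grip_width: 0.0228
```

Emit:
arm_command --rows '[0, 0.5, 0, 0, 0, 0, 1, 0, 0.5, 0, 0, 0, 0, 1, 0, 0, 0, 0, 0, 0, 1, 0, 0, 0, 0, 0, 0, 1]'

```text
t: 18.97
tcp_pos: [0.5078, 0.013, 0.1446]
tcp_rot: [0.429, 0.562, -0.562, -0.428]
wrist_force: [-0.9, -0.8, 8.1]
grip_width: 0.0232
```

Emit:
arm_command --rows '[0, 0.5, 0, 0, 0, 0, 1, 0, 0.5, 0, 0, 0, 0, 1, 0, 0, 0, 0, 0, 0, 1, 0, 0, 0, 0, 0, 0, 1]'

```text
t: 19.3
tcp_pos: [0.508, 0.013, 0.1442]
tcp_rot: [0.429, 0.563, -0.562, -0.428]
wrist_force: [-1.5, -1.0, 10.5]
grip_width: 0.0235
```

Emit:
arm_command --rows '[0, 0.5, 0, 0, 0, 0, 1, 0, 0.5, 0, 0, 0, 0, 1, 0, 0, 0, 0, 0, 0, 1, 0, 0, 0, 0, 0, 0, 1]'

```text
t: 19.63
tcp_pos: [0.5083, 0.013, 0.1433]
tcp_rot: [0.43, 0.563, -0.562, -0.428]
wrist_force: [-1.9, -0.8, 10.5]
grip_width: 0.0234
```

Emit:
arm_command --rows '[0, 0.5, 0, 0, 0, 0, 1, 0, 0, 0, 0, 0, 0, 1, 0, 0, 0, 0, 0, 0, 1]'

```text
t: 19.88
tcp_pos: [0.5085, 0.0131, 0.1428]
tcp_rot: [0.43, 0.563, -0.562, -0.428]
wrist_force: [-0.8, -0.9, 9.3]
grip_width: 0.0234
```

Emit:
arm_command --rows '[0, 0.5, 0, 0, 0, 0, 1, 0, 0, 0, 0, 0, 0, 1, 0, 0, 0, 0, 0, 0, 1]'

```text
t: 20.13
tcp_pos: [0.5085, 0.0132, 0.1421]
tcp_rot: [0.43, 0.563, -0.562, -0.428]
wrist_force: [-0.6, 0.2, 8.3]
grip_width: 0.0234
```

Emit:
arm_command --rows '[0, 0.5, 0, 0, 0, 0, 1, 0, 0, 0, 0, 0, 0, 1, 0, 0, 0, 0, 0, 0, 1]'

```text
t: 20.38
tcp_pos: [0.5084, 0.0132, 0.1411]
tcp_rot: [0.43, 0.563, -0.561, -0.428]
wrist_force: [-0.4, -1.4, 5.4]
grip_width: 0.0232
```

Emit:
arm_command --rows '[0, 0.5, 0, 0, 0, 0, 1, 0, 0, 0, 0, 0, 0, 1, 0, 0, 0, 0, 0, 0, 1]'

```text
t: 20.63
tcp_pos: [0.508, 0.0132, 0.14]
tcp_rot: [0.429, 0.563, -0.562, -0.429]
wrist_force: [1.4, -1.0, 3.3]
grip_width: 0.023
```

Emit:
arm_command --rows '[0, 0.5, 0, 0, 0, 0, 1, 0, 0.5, 0, 0, 0, 0, 1, 0, 0, 0, 0, 0, 0, 1, 0, 0, 0, 0, 0, 0, 1]'

```text
t: 20.97
tcp_pos: [0.5074, 0.0131, 0.1382]
tcp_rot: [0.429, 0.562, -0.562, -0.429]
wrist_force: [0.4, -0.5, 1.0]
grip_width: 0.0236
```

Emit:
arm_command --rows '[0, 0.5, 0, 0, 0, 0, 1, 0, 0.5, 0, 0, 0, 0, 1, 0, 0, 0, 0, 0, 0, 1, 0, 0, 0, 0, 0, 0, 1]'

```text
t: 21.3
tcp_pos: [0.507, 0.013, 0.1371]
tcp_rot: [-0.429, -0.562, 0.562, 0.429]
wrist_force: [0.7, -0.2, -0.3]
grip_width: 0.0232
```

Emit:
arm_command --rows '[0, 0.5, 0, 0, 0, 0, 1, 0, 0.5, 0, 0, 0, 0, 1, 0, 0, 0, 0, 0, 0, 1, 0, 0, 0, 0, 0, 0, 1]'

```text
t: 21.63
tcp_pos: [0.5063, 0.0128, 0.1358]
tcp_rot: [-0.429, -0.561, 0.563, 0.43]
wrist_force: [1.3, -0.0, -1.6]
grip_width: 0.0231
```

Emit:
arm_command --rows '[0, 0.5, 0, 0, 0, 0, 1, 0, 0.5, 0, 0, 0, 0, 1, 0, 0, 0, 0, 0, 0, 1, 0, 0, 0, 0, 0, 0, 1]'

```text
t: 21.97
tcp_pos: [0.5071, 0.013, 0.1354]
tcp_rot: [-0.429, -0.562, 0.562, 0.429]
wrist_force: [-0.4, -0.7, -1.3]
grip_width: 0.0237
```

Emit:
arm_command --rows '[0, 0.5, 0, 0, 0, 0, 1, 0, 0.5, 0, 0, 0, 0, 1, 0, 0, 0, 0, 0, 0, 1, 0, 0, 0, 0, 0, 0, 1]'

```text
t: 22.3
tcp_pos: [0.5074, 0.013, 0.1345]
tcp_rot: [0.429, 0.562, -0.562, -0.429]
wrist_force: [0.6, -1.2, -2.0]
grip_width: 0.0234
```

Emit:
arm_command --rows '[0, 0.5, 0, 0, 0, 0, 1, 0, 0.5, 0, 0, 0, 0, 1, 0, 0, 0, 0, 0, 0, 1, 0, 0, 0, 0, 0, 0, 1]'

```text
t: 22.63
tcp_pos: [0.5073, 0.013, 0.1335]
tcp_rot: [-0.429, -0.562, 0.562, 0.429]
wrist_force: [0.3, -0.7, -1.2]
grip_width: 0.0234
```

Emit:
arm_command --rows '[0, 0.5, 0, 0, 0, 0, 1, 0, 0.5, 0, 0, 0, 0, 1, 0, 0, 0, 0, 0, 0, 1, 0, 0, 0, 0, 0, 0, 1]'

```text
t: 22.97
tcp_pos: [0.5073, 0.013, 0.1325]
tcp_rot: [-0.429, -0.562, 0.562, 0.429]
wrist_force: [0.8, -0.1, -0.9]
grip_width: 0.0233
```

Emit:
arm_command --rows '[0, 0.5, 0, 0, 0, 0, 1, 0, 0.5, 0, 0, 0, 0, 1, 0, 0, 0, 0, 0, 0, 1, 0, 0, 0, 0, 0, 0, 1]'

```text
t: 23.3
tcp_pos: [0.5073, 0.013, 0.1315]
tcp_rot: [-0.429, -0.562, 0.562, 0.429]
wrist_force: [0.2, 0.2, -1.5]
grip_width: 0.0235
```

Emit:
arm_command --rows '[0, 0.5, 0, 0, 0, 0, 1, 0, 0.5, 0, 0, 0, 0, 1, 0, 0, 0, 0, 0, 0, 1, 0, 0, 0, 0, 0, 0, 1]'

```text
t: 23.63
tcp_pos: [0.5075, 0.013, 0.1309]
tcp_rot: [0.429, 0.562, -0.562, -0.429]
wrist_force: [-0.8, 0.2, 2.1]
grip_width: 0.0233
```

Emit:
arm_command --rows '[0, 0.5, 0, 0, 0, 0, 1, 0, 0.5, 0, 0, 0, 0, 1, 0, 0, 0, 0, 0, 0, 1, 0, 0, 0, 0, 0, 0, 1]'

```text
t: 23.97
tcp_pos: [0.5077, 0.013, 0.1309]
tcp_rot: [0.429, 0.562, -0.562, -0.429]
wrist_force: [-2.8, -0.2, 7.0]
grip_width: 0.023
```

Emit:
arm_command --rows '[0, 0.5, 0, 0, 0, 0, 1, 0, 0.5, 0, 0, 0, 0, 1, 0, 0, 0, 0, 0, 0, 1, 0, 0, 0, 0, 0, 0, 1]'

```text
t: 24.3
tcp_pos: [0.5078, 0.013, 0.1309]
tcp_rot: [0.429, 0.563, -0.562, -0.428]
wrist_force: [-4.3, 0.1, 13.9]
grip_width: 0.023
```

Emit:
arm_command --rows '[0, 0.5, 0, 0, 0, 0, 1, 0, 0.5, 0, 0, 0, 0, 1, 0, 0, 0, 0, 0, 0, 1, 0, 0, 0, 0, 0, 0, 1]'

```text
t: 24.63
tcp_pos: [0.508, 0.013, 0.1308]
tcp_rot: [0.429, 0.563, -0.562, -0.428]
wrist_force: [-6.3, 1.3, 17.7]
grip_width: 0.0233
```

Emit:
arm_command --rows '[0, 0.2, 0, 0, 0, 0, 1, 0, 0, 0, 0, 0, 0, 1, 0, 0, 0, 0, 0, 0, 1, 0, 0, 0, 0, 0, 0, 1, 0, 0, 0, 0, 0, 0, 1, 0, 0, 0, 0, 0, 0, 1, 0, 0, 0, 0, 0, 0, 1, 0, 0, 0, 0, 0, 0, 1, 0, 0, 0, 0, 0, 0, 1, 0, 0, 0, 0, 0, 0, 1, 0, 0, 0, 0, 0, 0, 1, 0, 0, 0, 0, 0, 0, 1]'

```text
t: 25.63
tcp_pos: [0.508, 0.013, 0.1308]
tcp_rot: [0.429, 0.563, -0.562, -0.428]
wrist_force: [-6.1, 1.1, 20.5]
grip_width: 0.0232
```

Emit:
arm_command --rows '[0, -1, 0, 0, 0, 0, 1, 0, -1, 0, 0, 0, 0, 1, 0, -1.5, 0, 0, 0, 0, 1, 0, -3, 0, 0, 0, 0, 1, 0, -10, 0, 0, 0, 0, 1, 0, -20, 0, 0, 0, 0, 1, 0, -20, 0, 0, 0, 0, 1, 0, 0, 0, 0, 0, 0, 1, 0, 0, 0, 0, 0, 0, 1, 0, 0, 0, 0, 0, 0, 1]'

```text
t: 26.47
tcp_pos: [0.5067, 0.0129, 0.1832]
tcp_rot: [-0.429, -0.562, 0.562, 0.43]
wrist_force: [-0.9, 0.4, -1.2]
grip_width: 0.0232
```

```bash
python3 w.py w14;python3 capm.py w14 .066
```

```text
26.47 [0.5067 0.0129 0.1832] [ 0.35  0.24 -0.36 -0.   -0.97 -1.65] [-0.89  0.4  -1.23] 0.023174808194640704
[[-0.263, -0.001, -0.965], [0.965, 0.0, -0.263], [0.001, -1.0, 0.001]]
flange 1927 [0.0734 0.0766] minenc [0.5088 0.0122] 0.0282
dish 0.0699 tilt [-0.187 -0.071]
hubtop 0.059480132673597946
```

View pics/w14.png

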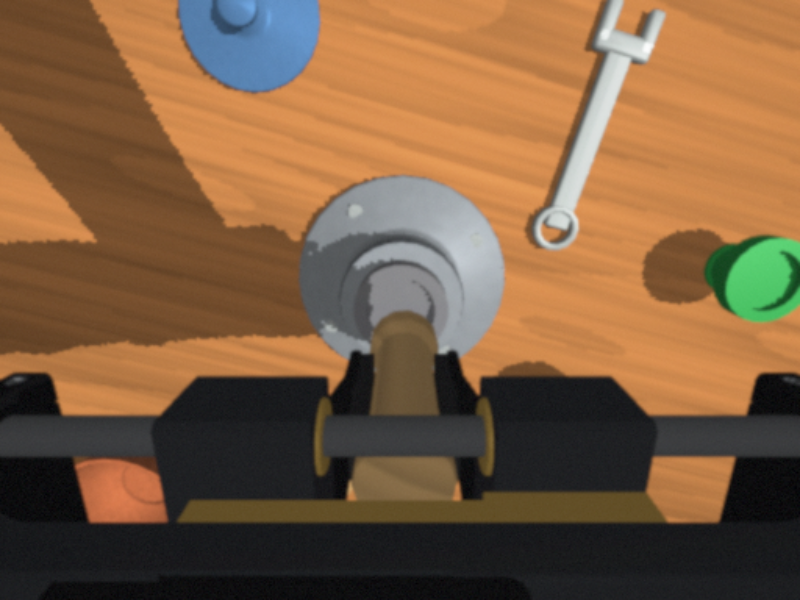

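Cap is down ~14.7 mm (flange top 0.0734 by median), well past the balls. Return the pusher to its old spot.

Emit:
arm_command --rows '[-18.8, 0, 3.3, 0, 0, 0, 1, -37.5, 0, 6.7, 0, 0, 0, 1, -37.5, 0, 6.7, 0, 0, 0, 1, -37.5, 0, 6.7, 0, 0, 0, 1, -37.5, 0, 6.7, 0, 0, 0, 1, -37.5, 0, 6.7, 0, 0, 0, 1, -37.5, 0, 6.7, 0, 0, 0, 1, -37.5, 0, 6.7, 0, 0, 0, 1, -18.8, 0, 3.3, 0, 0, 0, 1, 0, 0, 0, 0, 0, 0, 1, 0, 0, 0, 0, 0, 0, 1, 0, 20, 0, 0, 0, 0, 1, 0, 30, 0, 0, 0, 0, 1, 0, 30, 0, 0, 0, 0, 1, 0, 20, 0, 0, 0, 0, 1, 0, 10, 0, 0, 0, 0, 1, 0, 0, 0, 0, 0, 0, 1, 0, 0, 0, 0, 0, 0, 1, 0, 0, 0, 0, 0, 0, 1, 0, 0, 0, 0, 0, 0, 1]'

```text
t: 28.18
tcp_pos: [0.5361, -0.2907, 0.0757]
tcp_rot: [0.43, 0.563, -0.562, -0.428]
wrist_force: [0.7, 0.3, -1.0]
grip_width: 0.0231
```

Emit:
arm_command --rows '[0, 5, 0, 0, 0, 0, 1, 0, 4, 0, 0, 0, 0, 1, 0, 2, 0, 0, 0, 0, 1, 0, 0, 0, 0, 0, 0, 1, 0, 0, 0, 0, 0, 0, 1, 0, 0, 0, 0, 0, 0, 1]'

```text
t: 28.68
tcp_pos: [0.5349, -0.2907, 0.0628]
tcp_rot: [-0.429, -0.562, 0.562, 0.429]
wrist_force: [0.6, 1.2, -1.6]
grip_width: 0.0233
```

Emit:
arm_command --rows '[0, 1, 0, 0, 0, 0, 1, 0, 0, 0, 0, 0, 0, 1, 0, 0, 0, 0, 0, 0, 1]'

```text
t: 28.93
tcp_pos: [0.5349, -0.2906, 0.0619]
tcp_rot: [-0.429, -0.562, 0.562, 0.429]
wrist_force: [1.1, -0.9, -0.5]
grip_width: 0.0232
```

Emit:
arm_command --rows '[0, 1, 0, 0, 0, 0, 1, 0, 0, 0, 0, 0, 0, 1, 0, 0, 0, 0, 0, 0, 1]'

```text
t: 29.18
tcp_pos: [0.5351, -0.2906, 0.061]
tcp_rot: [0.429, 0.562, -0.562, -0.429]
wrist_force: [-0.3, -0.4, -0.7]
grip_width: 0.0234
```

Emit:
arm_command --rows '[0, 0.5, 0, 0, 0, 0, 1, 0, 0, 0, 0, 0, 0, 1, 0, 0, 0, 0, 0, 0, 1]'

```text
t: 29.43
tcp_pos: [0.5351, -0.2907, 0.0609]
tcp_rot: [0.429, 0.562, -0.562, -0.429]
wrist_force: [-0.5, 0.6, 3.3]
grip_width: 0.0233
```

Emit:
arm_command --rows '[0, 0.5, 0, 0, 0, 0, 1, 0, 0, 0, 0, 0, 0, 1, 0, 0, 0, 0, 0, 0, 1]'

```text
t: 29.68
tcp_pos: [0.5351, -0.2907, 0.061]
tcp_rot: [0.429, 0.562, -0.562, -0.429]
wrist_force: [-1.8, 0.5, 6.5]
grip_width: 0.0233
```

Firmly on the table. Back off slightly, open, and lift.

Emit:
arm_command --rows '[0, -1, 0, 0, 0, 0, 1, 0, 0, 0, 0, 0, 0, 1, 0, 0, 0, 0, 0, 0, 0.8, 0, 0, 0, 0, 0, 0, 0.7, 0, 0, 0, 0, 0, 0, 0.5, 0, 0, 0, 0, 0, 0, 0.3, 0, 0, 0, 0, 0, 0, 0, 0, 0, 0, 0, 0, 0, 0, 0, 0, 0, 0, 0, 0, 0, 0, 0, 0, 0, 0, 0, 0, 0]' --squeeze 10

```text
invalid input at $.rows: expected a multiple of 7 numbers
```

Emit:
arm_command --rows '[0, -10, 0, 0, 0, 0, 0, 0, -25, 0, 0, 0, 0, 0, 0, -35, 0, 0, 0, 0, 0, 0, -35, 0, 0, 0, 0, 0, 0, -35, 0, 0, 0, 0, 0, 0, -35, 0, 0, 0, 0, 0, 0, 0, 0, 0, 0, 0, 0, 0, 0, 0, 0, 0, 0, 0, 0, 0, 0, 0, 0, 0, 0]'

```text
t: 30.43
tcp_pos: [0.5344, -0.2903, 0.2346]
tcp_rot: [0.429, 0.562, -0.562, -0.429]
wrist_force: [-0.2, 0.1, -0.8]
grip_width: 0.0755
```

```bash
python3 w.py w15; python3 - <<'E'
from m import *
meas("w15",(.535,-.29),.04,.1,.13)
meas("w15",(.535,-.29),.04,.006,.05)
E
```

```text
30.43 [ 0.5344 -0.2903  0.2346] [-0.23  0.36 -0.05 -0.   -1.16 -1.07] [-0.2   0.14 -0.81] 0.07554192021355435
[[-0.263, -0.0, -0.965], [0.965, 0.001, -0.263], [0.001, -1.0, -0.0]]
w15 623 mean [ 0.5311 -0.2922  0.1033] minEncl 0.5316 -0.2919 0.0144 z50 0.1033 mid [ 0.5317 -0.2921]
w15 248 mean [ 0.5231 -0.2927  0.0228] minEncl 0.5314 -0.2908 0.0158 z50 0.0179 mid [ 0.5279 -0.2907]
```

View pics/w15.png

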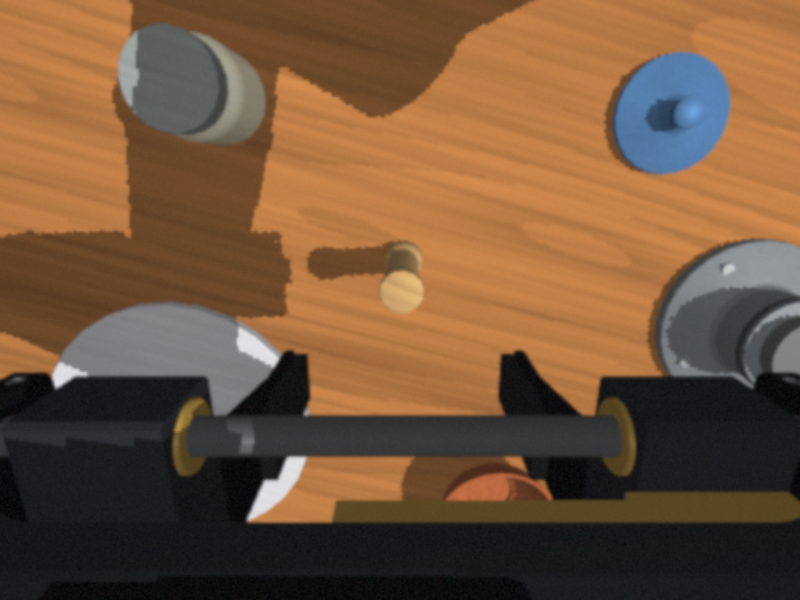

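The release call was malformed (a row with a missing number) and refused, so the lift call opened the fingers while rising. The pusher still stands upright at (0.5315, -0.2915), wrist pixel (402,290). Final check of the cap next.

Emit:
arm_command --rows '[18.7, -5, -7.1, 0, 0, 0, 0, 37.4, 0, -14.3, 0, 0, 0, 0, 37.4, 0, -14.3, 0, 0, 0, 0, 37.4, 0, -14.3, 0, 0, 0, 0, 37.4, 0, -14.3, 0, 0, 0, 0, 37.4, 0, -14.3, 0, 0, 0, 0, 37.4, 0, -14.3, 0, 0, 0, 0, 37.4, 0, -14.3, 0, 0, 0, 0, 18.7, 0, -7.1, 0, 0, 0, 0, 0, 0, 0, 0, 0, 0, 0, 0, 0, 0, 0, 0, 0, 0, 0, 0, 0, 0, 0, 0, 0, 0, 0, 0, 0, 0, 0, 0]'

```text
t: 31.57
tcp_pos: [0.5659, 0.027, 0.2391]
tcp_rot: [-0.429, -0.561, 0.562, 0.43]
wrist_force: [-0.5, -0.4, -0.2]
grip_width: 0.0872
```

```bash
python3 w.py w16;python3 capm.py w16 .066; python3 - <<'E'
from station import robot, vision
import cv2
from h import *
d=vision.get_image("top");np.savez("top1.npz",**d)
cv2.imwrite("pics/top1.png",cv2.resize(d["pixels"][:,:,::-1],(800,600)))
E
```

```text
31.57 [0.5659 0.027  0.2391] [ 0.33  0.29 -0.14  0.   -1.14 -1.64] [-0.47 -0.41 -0.23] 0.0871655861762545
[[-0.262, -0.002, -0.965], [0.965, -0.001, -0.262], [-0.0, -1.0, 0.002]]
flange 2299 [0.0717 0.0769] minenc [0.5089 0.0123] 0.028
dish 0.0697 tilt [ 0.006 -0.   ]
hubtop 0.05953610494673103
```

View pics/w16.png

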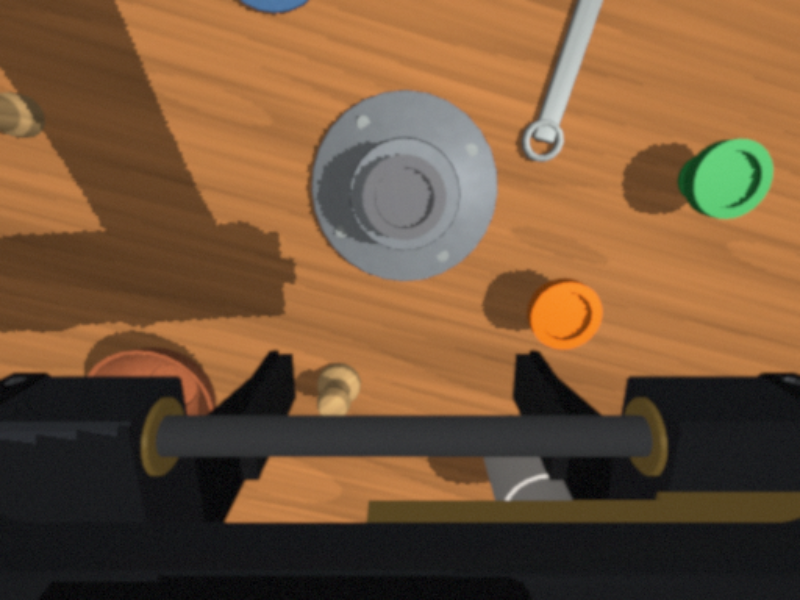

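View pics/top1.png

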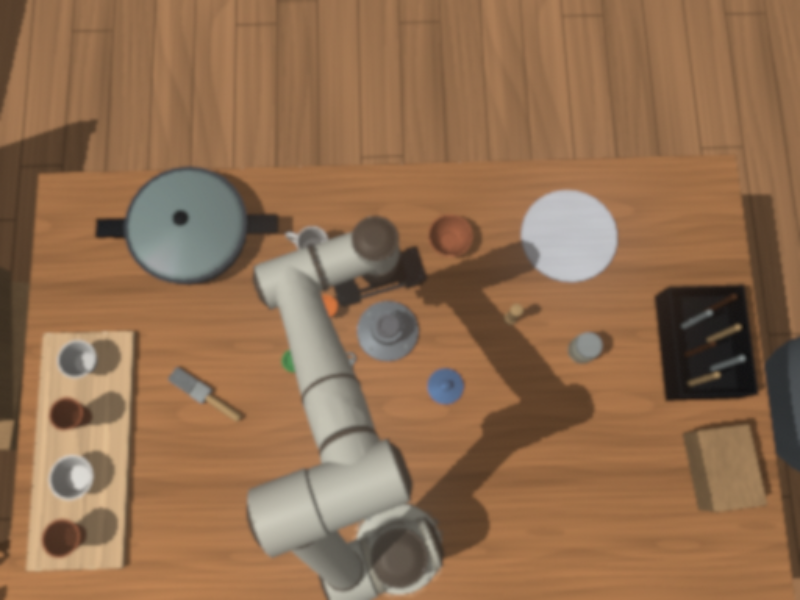

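The cap is level and centred in the hub, with the dish floor at 0.0697. The pusher stands at top-view pixel (516,312), and the visible bystanders look unmoved.

```bash
python3 -c "
from station import robot
print(robot.job_done())"
```

```text
the job is handed in; nothing more can be done
None
```

The cap is snapped in and bottomed in the hub, the pusher is back on the table, and I handed the job in at about 31.6 s. It reports no verdict, so success rests on my own checks.

**Setting in:** I put the grey cap in the hub mouth and let go. The camera showed it centred within 1 mm and level, with the dish floor at 0.0845 m.

**Pressing:** With the pusher, the force peaked at about 12 N at the snap. The cap then bottomed at the same tool height over several steps. I held it down for about 1 s at a wrist reading of 18 to 20.5 N vertical. That is about 22 N on the cap after the pusher's weight. There was also about 6 N sideways, probably from the arm flexing. The pusher–cap force itself is inferred from the wrist sensor, not measured directly.

**Last checks:**
- **Cap:** dish floor at 0.0697 m, so its underside is about 30 mm below the hub's top face. It is centred within about 1 mm and tilted about 0.006 rad.
- **Pusher:** standing upright at (0.5315, -0.2915), about 0.30 m from the hub's axis. I measured this before the last arm move; the final top view shows it still standing there.
- **Bystanders:** the visible ones look unmoved in the final pictures. I compared by eye only, and the arm partly hides the mug and spanner and covers the stamp in the top view. The wrist view shows the stamp in place.

**What went wrong:** my first release command for the pusher was malformed and refused. The fingers therefore opened while lifting, and the pusher moved about 3 mm but stayed standing. The camera reads heights 1 to 2 mm below the nominal values throughout, which is within its calibration.

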